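# Read the round-windowed seed cassette and store the reading

## Task

Take the pen-shaped reader from its forked hanger and aim it squarely at the middle of the round window, the window at the bottom of the round opening in one of the three sloping seed cassettes: press its spring nose gently against that window until the nose is pushed well in, past half of its stroke, and hold it steady there for a good second. Hang the reader back in the fork by its collar, upright and let go, and then press the round button on the sloping console fully down and release it. Touch no other cassette with the reader and leave the other things on the bench where they are.

Things in the scene. Friction and masses are not known exactly. Their poses are not given: they have to be found in the camera images.
- reader: Pen-shaped reader, 0.2 kg, at the start upright in the fork. Origin: centre of the underside of its collar; z runs up its axis, away from the nose. Collar: grey disc 46 mm across, 6 mm thick (z 0 to 6). Grip above it: black square bar 28 x 28 mm, z 6 to 64 mm, sides along the reader's x and y. Below: grey barrel 22 mm across down to z -70 mm, then the steel spring nose.
- nose_tip (a point): Centre of the flat tip of the reader's nose (round, 18 mm across), 84 mm below the reader's origin on its axis when the nose is out; 14 mm of nose then stands out of the barrel.
- nose (a joint): How far the spring nose is pushed into the barrel: 0 out, 0.010 m fully in. It starts to move at about 1.2 N and takes 5.2 N at the end of its stroke; at half stroke 3.2 N.
- hanger: Fixed hanger: dark base 110 x 100 mm, upright plate at its back (+x side), and at the top a horizontal fork of two aluminium prongs, 10 mm thick, 16 mm wide, top at 110 mm above the bench, slot 30 mm wide between them, open towards the hanger's -x, closed 18 mm behind the seat. Origin: on the bench below the seat.
- hanger_seat (a point): The seat of the fork: level with the top of the prongs (110 mm), on the slot's mid-line; the origin of the hung reader lies here. Prongs reach 32 mm from it towards -x.
- cassette_round: White block 110 x 110 x 30 mm on a fixed stand, its face leaning 30 degrees to the front, with a round opening 50 mm across. Origin: centre of the opening's mouth, in the plane of the face, 85 mm above the bench; z: outward normal of the face, y level, x up the slope. The flat window (tan disc) in the opening lies 5 to 18 mm below the mouth: how deep is not measured, it must be felt.
- cassette_square: The same block on the same stand, but with a square opening 50 x 50 mm; frame as for the round one. Not to be read.
- cassette_slot: The same block on the same stand, but with a long opening 74 x 26 mm; frame as for the round one. Not to be read.
- console_face: Sloping face, 125 x 130 mm, of a white logger console that stands on the bench. Origin: centre of the face, about 85 mm above the bench; z is its outward normal (leaning 22 degrees towards the front), y level, x up the slope. A dark display lies at its upper edge, five small dummy keys at the lower edge, the round button between them.
- store_button_top (a point): Centre of the top of the console's round white push button, 34 mm across, standing on a grey housing; it is pressed along -z of the console face.
- store_button (a joint): How far the button is pressed: 0 up, 0.008 m fully down, which takes about 6 N.
- petri: Bystander: glass dish 94 mm across, 16 mm high, origin under its centre.
- jar: Bystander: small jar 48 mm across, 60 mm high, origin under its centre.
- spatula: Bystander: spatula 160 mm long, lying on the bench, origin under its middle.
- clip_block: Bystander: wooden block 50 x 30 x 22 mm, origin under its centre.
- wash_bottle: Bystander: white wash bottle 68 mm across with a blue bent spout, 200 mm high, origin under its centre.
- beaker: Bystander: glass beaker 70 mm across, 80 mm high, origin under its centre.

How it is judged:
On the way, in this order (a step that is already met when the one before it is completed fails the run):
1. The reader's nose is pushed in over 5 of its 10 mm on the round window, within 10 mm of its middle each way, square to the face within 9 degrees and steady (below 20 mm/s), for 0.9 s (value of joint nose above 0.005 m and angle between the z axis of reader and the z axis of cassette_round, either way round below 0.16 rad and linear speed of reader below 0.02 m/s and contact force between reader and cassette_round above 0.3 N and x of nose_tip in the frame of cassette_round between -0.01 and 0.01 m and y of nose_tip in the frame of cassette_round between -0.01 and 0.01 m), for 0.9 s.
2. The reader hangs upright in the fork again, let go and at rest (horizontal distance between reader and hanger_seat below 0.015 m and z of reader in the frame of hanger_seat between -0.004 and 0.004 m and angle between reader's own z axis and vertical below 0.07 rad and contact force between the arm and reader below 0.05 N and linear speed of reader below 0.02 m/s), for 0.2 s.
3. The console's round button is fully down (more than 6.8 of 8 mm) while the reader hangs in the fork (value of joint store_button above 0.0068 m and horizontal distance between reader and hanger_seat below 0.015 m and z of reader in the frame of hanger_seat between -0.004 and 0.004 m and angle between reader's own z axis and vertical below 0.07 rad), for 0.04 s.
At the end, for the whole second after the job is handed in: The button is up again (within 1.2 mm), the reader hangs upright in the fork by its collar (origin within 15 mm sideways and 4 mm in height of the seat, tilt below 4 degrees, nose out), released and at rest, and every bystander is within 30 mm of where it stood (all of step 2 and value of joint store_button below 0.0012 m and value of joint nose below 0.002 m and distance of each of petri, jar, spatula, clip_block, wash_bottle, beaker from where it was at the start of the episode below 0.03 m); the robot touches nothing.
It fails at once if The reader presses on the cassette with more than 25 N (contact force between reader and cassette_round above 25 N).
It fails at once if The reader touches another cassette (more than 1 N) (contact force between reader and cassette_square above 1 N or contact force between reader and cassette_slot above 1 N).
It fails at once if A bystander is moved by more than 30 mm or tipped (distance of any of petri, jar, spatula, clip_block, wash_bottle, beaker from where it was at the start of the episode above 0.03 m or angle between any of petri, jar, spatula, clip_block, wash_bottle, beaker's own z axis and vertical above 0.4 rad).
It also fails if it takes over 69 s, if anything falls off the work surface, if the arm or the gripper's body presses on something with over 40 N, if the wrist force passes 120 N, or if a joint passes its speed limit or range.

## Robot

A 7-joint arm with a two-finger parallel gripper is mounted at the origin on the work surface. World frame = base frame: x ahead of the robot, y to its left, z up, the work surface at z = 0. Lengths are in m, angles in rad, forces in N, time in s.
With the tool pointing down it reaches from about 0.35 to 0.9 m from the base axis. Payload 8.1 kg.
Tool frame: the origin (TCP) lies on the centre line of the jaws, within the pads' length; the fingertips stand 14 mm ahead of it and the grasp point (between the pads) lies 5 mm behind it; z points along the fingers, y is the direction in which the jaws open and shut (so a half turn about z gives the same grasp; the last joint's range is limited). The gripper opens to 92 mm and grips with 3 to 60 N. Pads are 19 mm wide; open, the fingers measure 130 mm over their backs; the gripper's body (75 mm by 190 mm) begins 47 mm behind the grasp point.
Start: joints at [1.021, 0.434, 0.025, 1.573, -0.012, 1.134, -0.075], TCP at [0.27, -0.564, 0.215] pointing down, gripper open.
Joint ranges: [-2.62, 2.62], [-0.44, 2.09], [-1.27, 1.32], [0.08, 2.57], [-1.32, 4.46], [0.12, 2], [-2.74, 2.74]. Speed limits (rad/s): [2.22, 2.22, 3.01, 3.01, 3.14, 3.14, 3.14].

## Interface

Orientations are given as a rotation vector (axis times angle).
In Python, from cell import observe, eyes, arm gives the robot as it stands.
- The arm moves only by the tool step_arm, never from a script. Its argument "series" is a list that holds one entry, the list of rows, each a list of 5 numbers: the finger opening in m, from 0 to 0.0918, then the shift along the world's x, y, z in m, then the turn about the world's z in degrees. In form: [[[hand, dx, dy, dz, spin], ...]]. A call has 1 to 20 rows; each row is the pose to reach, as a shift and turn from the pose measured when the call began; what a row does not reach only later rows make up. A row lasts 1/12 s, in which the tool goes at most 41.7 mm and 7.16 degrees, less where a joint would pass 70% of its speed; a pose out of reach is approached as far as the arm can. A call with a gripper value outside its range is refused whole. The fingers move at their own pace and stop on an object; "squeeze" is the grip in N (left out, the last holds). Time passes only in rows, so rows that repeat a pose let the fingers close. It gives the time, the measured TCP pose, the force and the opening at its end, in the units of the state.
- observe(): the state, without advancing time (a new reading comes with each control period).
- eyes.get_image(name): name is "side" or "top" or "wrist"; returns (picture, depth): 400x640x3 uint8, red, green, blue; 400x640 float32, m along the optical axis (not along the pixel's ray), 0 where there is no reading.
- eyes.camera_params(name): a dict with "intrinsics" (3x3 intrinsics, pixels), "position" and "attitude" of the camera in the world. Camera axes: x right, y down, z forward; pixel columns grow to the right and rows downward; lengths in m; the calibration is good to about 2 mm. A picture is of the moment at which its call begins: read the wrist's pose just before it. camera_params takes no time and is no camera call; for the wrist camera it gives the pose at the moment of the call.
- arm.sign_off(): hands the job in, once; it reports no verdict.
The state is a dict: "clock": time; "joints": joint angles; "dq": joint speeds; "joint_efforts": joint torques, N m; "position": TCP position; "ee_rot": TCP orientation; "force": force on the tool from outside, world axes, zero at the start; "ft_torque": the same for the moment, N m; "width": opening from 0.0 (shut) to 1.0 (fully open).
Only numpy, scipy, OpenCV 4.12 (cv2) and the standard library are available. Lean on these libraries where they do the work, as an engineer would, in place of code of your own. Each camera call takes 0.05 s, during which the arm holds its last target.

## Working session

There is one attempt and no reset: what is moved stays moved. The work goes in short steps, Python scripts to look and compute and a tool call to move; the robot and the scene stay as the last step left them, time stands still between calls to the robot, and variables do not carry over. Pictures are saved under pics/ and viewed, and the job is handed in when it is done.

Besides the shell and the picture viewer there is one more tool, called after "Request:" by a JSON object that holds its "method" and its "body". step_arm: Moves the arm, as the interface text tells. Its arguments: {"type":"object","properties":{"series":{"type":"array"},"squeeze":{"type":"number"}},"required":["series"]}

```bash
ls -la; mkdir -p pics; cat > h.py <<'E'
import numpy as np, cv2
from cell import observe, eyes, arm
from scipy.spatial.transform import Rotation as R
def save(n,fn):
    im,d=eyes.get_image(n); cv2.imwrite('pics/'+fn+'.png',im[:,:,::-1]); np.savez('pics/'+fn+'.npz',im=im,d=d,**{k:np.array(v) for k,v in eyes.camera_params(n).items()}); return im,d
E
python3 - <<'E'
from h import *
print(observe())
for n in ['side','top','wrist']:
    print(n,eyes.camera_params(n)); save(n,n+'0')
E
```

```text
total 12
drwxr-xr-x  3 agent agent 4096 Dec  6 07:07 .
drwxr-xr-x 23 root  root  4096 Dec  6 07:07 ..
drwxr-xr-x  2 agent agent 4096 Dec  6 07:07 pics
{'clock': 0.0, 'joints': array([ 1.0213929 ,  0.43522243,  0.02500678,  1.57411683, -0.01155368,
        1.13402127, -0.07510158]), 'dq': array([-0.00050232,  0.00011398,  0.00028049, -0.00045703,  0.00104993,
       -0.00155488,  0.00057427]), 'joint_efforts': array([-1.55553924e-03, -6.67844796e+01,  9.84540023e-01, -3.14458251e+01,
       -6.05903263e-02,  4.28338966e-02,  1.63851937e-04]), 'position': array([ 0.26972855, -0.56319201,  0.21393813]), 'ee_rot': array([-3.06206222e+00, -6.95549038e-01,  8.70828172e-04]), 'force': array([ 0.03068146,  0.54079735, -0.44325039]), 'ft_torque': array([-0.00935545,  0.0256037 ,  0.00352487]), 'width': 1.000348052950974}
side {'intrinsics': array([[489.82708155,   0.        , 312.1608736 ],
       [  0.        , 489.82708155, 199.88340753],
       [  0.        ,   0.        ,   1.        ]]), 'position': array([0.23180984, 1.03760295, 0.73174345]), 'attitude': array([-0.34122564,  2.57856815, -1.47076979])}
top {'intrinsics': array([[441.39564416,   0.        , 319.47777037],
       [  0.        , 441.39564416, 202.49448459],
       [  0.        ,   0.        ,   1.        ]]), 'position': array([0.33325765, 0.00128574, 1.15980465]), 'attitude': array([-2.13976593,  2.12845835, -0.21228091])}
wrist {'intrinsics': array([[347.58008808,   0.        , 322.2015751 ],
       [  0.        , 347.58008808, 205.08266981],
       [  0.        ,   0.        ,   1.        ]]), 'position': array([ 0.33316489, -0.53209416,  0.3835683 ]), 'attitude': array([ 2.46248295, -1.54955015, -0.20927168])}
```

View pics/top0.png

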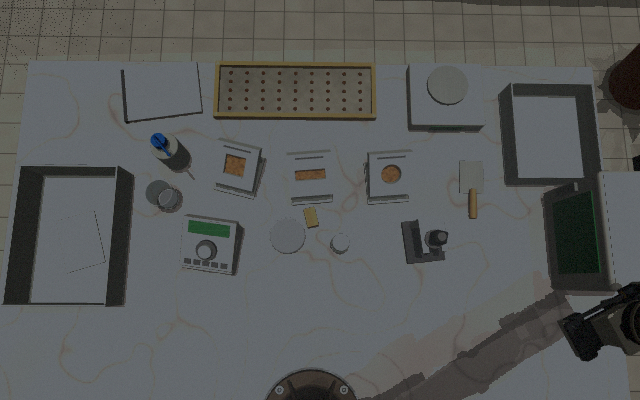

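View pics/side0.png

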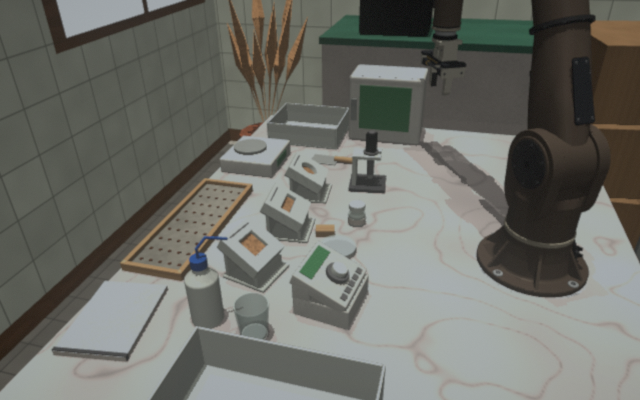

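View pics/wrist0.png

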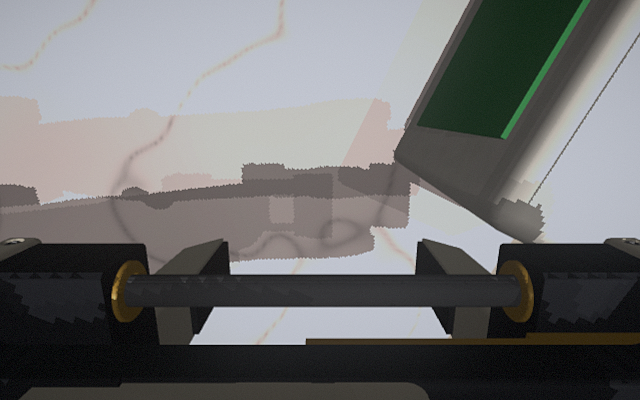

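```bash
cat >> h.py <<'E'
def load(fn):
    z=np.load('pics/'+fn+'.npz'); return z
def cloud(z):
    K=z['intrinsics'];d=z['d'];v,u=np.mgrid[0:d.shape[0],0:d.shape[1]]
    p=np.stack([(u-K[0,2])/K[0,0]*d,(v-K[1,2])/K[1,1]*d,d],-1)
    w=p@R.from_rotvec(z['attitude']).as_matrix().T+z['position']
    w[d==0]=np.nan
    return w
def proj(z,P):
    K=z['intrinsics'];c=(np.atleast_2d(P)-z['position'])@R.from_rotvec(z['attitude']).as_matrix()
    return (c@K.T)[:,:2]/c[:,2:]
E
python3 - <<'E'
from h import *
z=load('top0');w=cloud(z)
np.set_printoptions(precision=4,suppress=True)
for u,v in [(437,237),(430,240),(408,258),(408,225),(437,255),(390,175),(375,165),(405,165),(390,200),(310,175),(234,163),(205,250),(208,229),(100,400-60),(160,142),(375,188)]:
    print(u,v,w[v,u])
im=z['im']
cv2.imwrite('pics/c1.png',cv2.resize(im[130:280,350:500,::-1],(750,750),interpolation=cv2.INTER_CUBIC)[:600])
z=load('side0');im=z['im']
cv2.imwrite('pics/c2.png',cv2.convertScaleAbs(cv2.resize(im[120:240,250:410,::-1],(800,600),interpolation=cv2.INTER_CUBIC),alpha=1.3))
E
```

```text
437 237 [ 0.4368 -0.2794  0.1758]
430 240 [ 0.4336 -0.2733  0.1387]
408 258 [ 0.3993 -0.2492  0.0069]
408 225 [ 0.4848 -0.2503  0.0149]
437 255 [ 0.407  -0.3236  0.0138]
390 175 [ 0.6063 -0.1969  0.0668]
375 165 [ 0.6231 -0.154   0.101 ]
405 165 [ 0.6249 -0.2298  0.0964]
390 200 [ 0.552  -0.2054  0.0106]
310 175 [0.6021 0.0073 0.0773]
234 163 [0.6317 0.1995 0.0773]
205 250 [0.41   0.2539 0.1085]
208 229 [0.4611 0.2515 0.0993]
100 340 [ 0.1912  0.5326 -0.0042]
160 142 [0.6584 0.3594 0.1599]
375 188 [ 0.5713 -0.1574  0.0706]
```

View pics/c1.png

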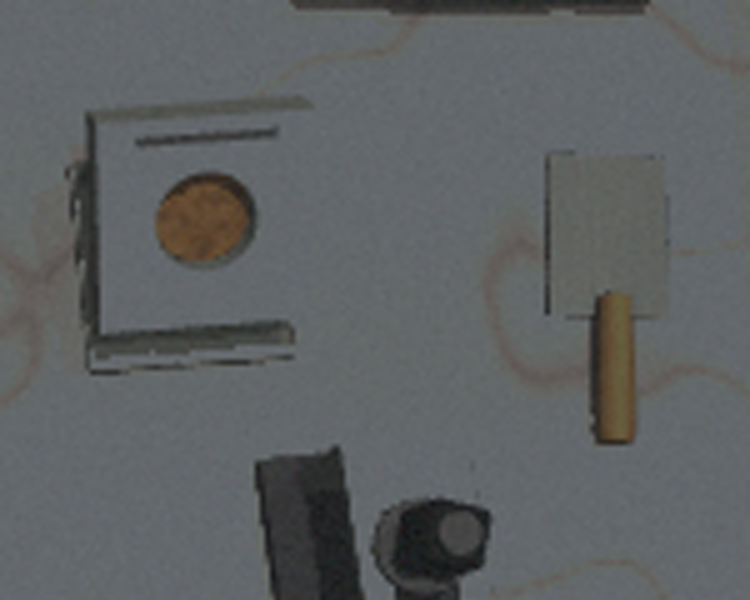

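View pics/c2.png

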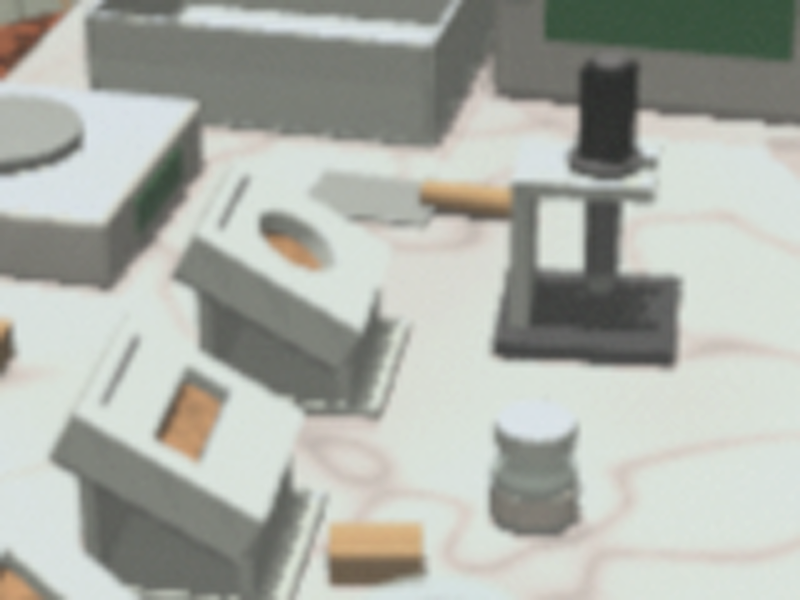

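```bash
python3 - <<'E'
from h import *
np.set_printoptions(precision=4,suppress=True)
zt=load('top0');zs=load('side0');wt=cloud(zt);ws=cloud(zs)
# bench check
for n,w in (('t',wt),('s',ws)):
    P=w.reshape(-1,3)
    m=(abs(P[:,2])<.01)&(P[:,0]>.3)&(P[:,0]<.7)&(abs(P[:,1])<.35)
    print(n,'bench z',np.nanmedian(P[m,2]), m.sum())
    m=(P[:,0]>.34)&(P[:,0]<.56)&(P[:,1]>-.36)&(P[:,1]<-.2)
    Q=P[m]
    for lo,hi in [(.005,.03),(.09,.103),(.103,.114),(.114,.125),(.125,.16),(.16,.2)]:
        q=Q[(Q[:,2]>lo)&(Q[:,2]<hi)]
        if len(q)>5:
            r=cv2.minAreaRect(q[:,:2].astype(np.float32)*1000)
            print(n,lo,hi,len(q),q.mean(0),np.percentile(q[:,:2],[2,98],axis=0).ravel(),r)
    # round cassette plane
    m=(P[:,0]>.54)&(P[:,0]<.68)&(P[:,1]>-.27)&(P[:,1]<-.12)&(P[:,2]>.04)
    q=P[m]
    best=None
    rng=np.random.default_rng(0)
    for _ in range(500):
        a,b,c=q[rng.choice(len(q),3,replace=False)]
        nn=np.cross(b-a,c-a)
        if np.linalg.norm(nn)<1e-6: continue
        nn/=np.linalg.norm(nn)
        s=(abs((q-a)@nn)<.002)
        if best is None or s.sum()>best.sum(): best=s
    f=q[best]; c0=f.mean(0); nn=np.linalg.svd(f-c0,full_matrices=False)[2][2]; nn*=np.sign(nn[2])
    print('plane',best.sum(),len(q),'c',c0,'n',nn,'tilt',np.degrees(np.arccos(nn[2])),'az',np.degrees(np.arctan2(nn[1],nn[0])))
    # rect
    yv=np.cross(nn,[0,0,-1.]);yv/=np.linalg.norm(yv); xv=np.cross(yv,nn)
    fx=(f-c0)@xv;fy=(f-c0)@yv
    r=cv2.minAreaRect(np.c_[fx,fy].astype(np.float32)*1000);print('xv',xv,'yv',yv,r)
    cc=c0+xv*r[0][0]/1000+yv*r[0][1]/1000;print('centre',cc)
E
```

```text
t bench z 0.0009278829081329487 26775
t 0.005 0.03 1053 [ 0.4413 -0.2694  0.0118] [ 0.3709 -0.3414  0.5575 -0.2063] ((450.1917419433594, -279.703125), (219.58096313476562, 158.5980224609375), 0.22179274260997772)
t 0.09 0.103 13 [ 0.4571 -0.2607  0.0994] [ 0.4071 -0.3012  0.4864 -0.253 ] ((435.54852294921875, -266.43304443359375), (96.9681167602539, 42.5301399230957), 38.552024841308594)
t 0.103 0.114 527 [ 0.4581 -0.2833  0.1103] [ 0.4092 -0.3194  0.4919 -0.2556] ((450.45684814453125, -288.69561767578125), (84.31133270263672, 63.904273986816406), 6.526073932647705)
t 0.114 0.125 119 [ 0.4413 -0.2784  0.1165] [ 0.4153 -0.3022  0.4865 -0.2591] ((451.7621154785156, -284.68646240234375), (76.84385681152344, 55.44453811645508), 8.754416465759277)
t 0.125 0.16 72 [ 0.4352 -0.2797  0.1422] [ 0.423  -0.2969  0.4531 -0.2731] ((433.7874755859375, -281.1471862792969), (36.19853210449219, 17.808513641357422), 31.14029884338379)
t 0.16 0.2 172 [ 0.4381 -0.2873  0.174 ] [ 0.4242 -0.3027  0.453  -0.274 ] ((438.6407470703125, -289.24871826171875), (28.69143295288086, 28.00786781311035), 78.56725311
[... 1039 characters left out ...]
918701172), 10.625338554382324)
s 0.125 0.16 128 [ 0.435  -0.2801  0.1425] [ 0.4211 -0.2986  0.4509 -0.2702] ((430.68408203125, -280.7554626464844), (37.95801544189453, 24.685855865478516), 33.90056228637695)
s 0.16 0.2 87 [ 0.4354 -0.2824  0.1703] [ 0.4216 -0.2997  0.4515 -0.272 ] ((435.3433532714844, -288.0539855957031), (32.58258819580078, 26.890029907226562), 71.18020629882812)
plane 488 1085 c [ 0.6015 -0.1933  0.0855] n [-0.5012 -0.0381  0.8645] tilt 30.173211142237655 az -175.65734320463332
xv [-0.862  -0.0655 -0.5026] yv [ 0.0757 -0.9971  0.    ] ((-0.26355743408203125, 2.3778152465820312), (109.6578140258789, 118.58829498291016), 0.23801358044147491)
centre [ 0.6019 -0.1957  0.0856]
```

Request:
{"method": "step_arm", "body": {"series": [[[0.0918, 0, 0, 0.04, 0], [0.0918, 0, 0.03, 0.08, 0], [0.0918, 0.01, 0.07, 0.09, 7], [0.0918, 0.03, 0.105, 0.09, 14], [0.0918, 0.05, 0.14, 0.09, 21], [0.0918, 0.07, 0.175, 0.09, 28], [0.0918, 0.095, 0.205, 0.09, 35], [0.0918, 0.12, 0.235, 0.09, 42], [0.0918, 0.145, 0.255, 0.09, 49], [0.0918, 0.16, 0.265, 0.09, 53], [0.0918, 0.17, 0.274, 0.09, 53], [0.0918, 0.17, 0.274, 0.09, 53], [0.0918, 0.17, 0.274, 0.09, 53]]]}}

```text
clock: 1.23
position: [0.4398, -0.289, 0.3038]
ee_rot: [-2.429, -1.99, 0.002]
force: [-0.1, -0.1, 0.0]
width: 1.0
```

```bash
python3 - <<'E'
from h import *
np.set_printoptions(precision=4,suppress=True)
im,d=save('wrist','w1'); z=load('w1'); w=cloud(z)
Rm=R.from_rotvec(observe()['ee_rot']).as_matrix(); print(Rm, observe()['joints'])
P=w.reshape(-1,3)
m=(P[:,0]>.39)&(P[:,0]<.49)&(P[:,1]>-.34)&(P[:,1]<-.24)
Q=P[m]
for lo,hi in [(.104,.114),(.113,.120),(.125,.16),(.165,.185)]:
    q=Q[(Q[:,2]>lo)&(Q[:,2]<hi)]
    if len(q)>5: print(lo,hi,len(q),np.median(q,0),cv2.minAreaRect(q[:,:2].astype(np.float32)*1000))
E
```

```text
[[ 0.1986  0.9801 -0.002 ]
 [ 0.9801 -0.1986 -0.    ]
 [-0.0004 -0.002  -1.    ]] [ 0.7068  0.2306 -0.2802  1.6525  0.0671  1.2696  0.2136]
0.104 0.114 2574 [ 0.4666 -0.2779  0.1097] ((449.6609802246094, -289.8130187988281), (83.54428100585938, 62.58255386352539), 6.2690043449401855)
0.113 0.12 504 [ 0.442  -0.2787  0.1157] ((439.7586364746094, -286.4697570800781), (36.39112854003906, 44.193359375), 77.07831573486328)
0.125 0.16 171 [ 0.4414 -0.277   0.1439] ((441.2243957519531, -278.22027587890625), (2.8077516555786133, 27.60475730895996), 77.03524017333984)
0.165 0.185 975 [ 0.4387 -0.289   0.1742] ((438.3285827636719, -290.6280517578125), (28.313581466674805, 27.806201934814453), 77.88520050048828)
```

View pics/w1.png

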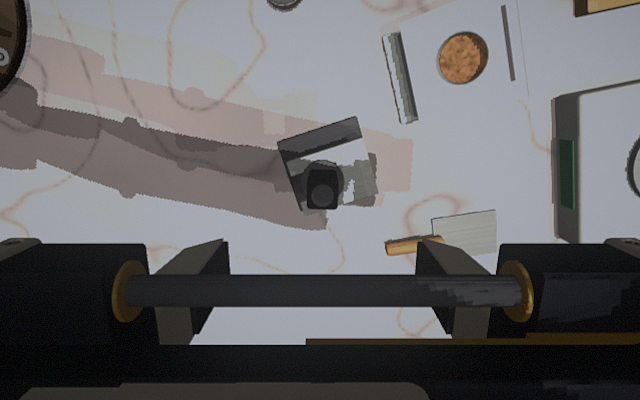

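Request:
{"method": "step_arm", "body": {"series": [[[0.0918, -0.001, -0.001, -0.04, -1], [0.0918, -0.001, -0.001, -0.08, -1], [0.0918, -0.001, -0.001, -0.12, -1], [0.0918, -0.001, -0.001, -0.145, -1], [0.0918, -0.001, -0.001, -0.156, -1], [0.0918, -0.001, -0.001, -0.156, -1], [0.04, -0.001, -0.001, -0.156, -1], [0.02, -0.001, -0.001, -0.156, -1], [0.02, -0.001, -0.001, -0.156, -1], [0.02, -0.001, -0.001, -0.156, -1], [0.02, -0.001, -0.001, -0.156, -1], [0.02, -0.001, -0.001, -0.156, -1]]], "squeeze": 15}}

```text
clock: 2.28
position: [0.4384, -0.2911, 0.1485]
ee_rot: [-2.449, -1.967, 0.002]
force: [-0.3, -1.1, 0.1]
width: 0.611
```

Request:
{"method": "step_arm", "body": {"series": [[[0.02, 0, 0, 0, 0], [0.02, 0, 0, 0, 0], [0.02, 0, 0, 0, 0], [0.02, 0, 0, 0, 0], [0.02, 0, 0, 0, 0], [0.02, 0, 0, 0, 0], [0.02, 0, 0, 0, 0], [0.02, 0, 0, 0, 0]]]}}

```text
clock: 2.95
position: [0.4384, -0.2911, 0.1485]
ee_rot: [-2.449, -1.967, 0.002]
force: [-0.5, -0.3, 0.7]
width: 0.304
```

Request:
{"method": "step_arm", "body": {"series": [[[0.02, 0, 0, 0.01, 0], [0.02, 0, 0, 0.02, 4], [0.02, 0, 0, 0.03, 10], [0.02, 0, 0, 0.03, 16], [0.02, 0, 0, 0.03, 19], [0.02, 0, 0, 0.03, 19], [0.02, 0.001, -0.006, 0.03, 19], [0.02, 0.002, -0.012, 0.03, 19], [0.02, 0.002, -0.018, 0.03, 19], [0.02, 0.003, -0.024, 0.03, 19], [0.02, 0.003, -0.029, 0.03, 19], [0.02, 0.004, -0.034, 0.03, 19], [0.02, 0.004, -0.038, 0.03, 19], [0.02, 0.004, -0.038, 0.03, 19], [0.02, 0.004, -0.038, 0.03, 19]]]}}

```text
clock: 4.2
position: [0.4424, -0.3295, 0.1785]
ee_rot: [2.092, 2.344, -0.002]
force: [-0.4, 0.3, -2.1]
width: 0.304
```

```bash
python3 - <<'E'
from h import *
print(observe()['force'],observe()['ft_torque'],observe()['clock'])
im,d=save('wrist','w2'); save('side','s2')
z=load('s2');cv2.imwrite('pics/s2c.png',cv2.convertScaleAbs(cv2.resize(z['im'][80:200,300:460,::-1],(800,600),interpolation=cv2.INTER_CUBIC),alpha=1.3))
E
```

```text
[-0.41321848  0.25422873 -2.08050524] [ 0.04505047 -0.03214573 -0.04653965] 4.2
```

View pics/w2.png

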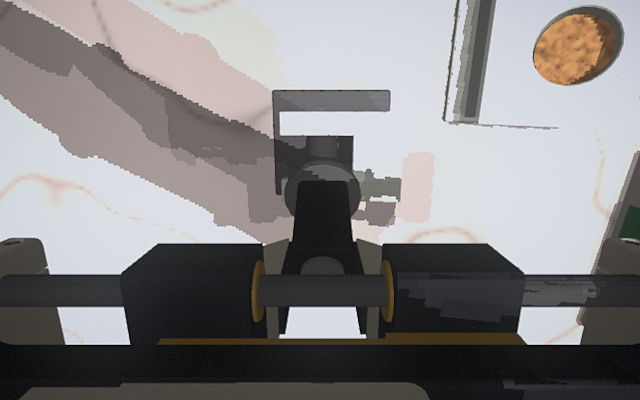

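View pics/s2c.png

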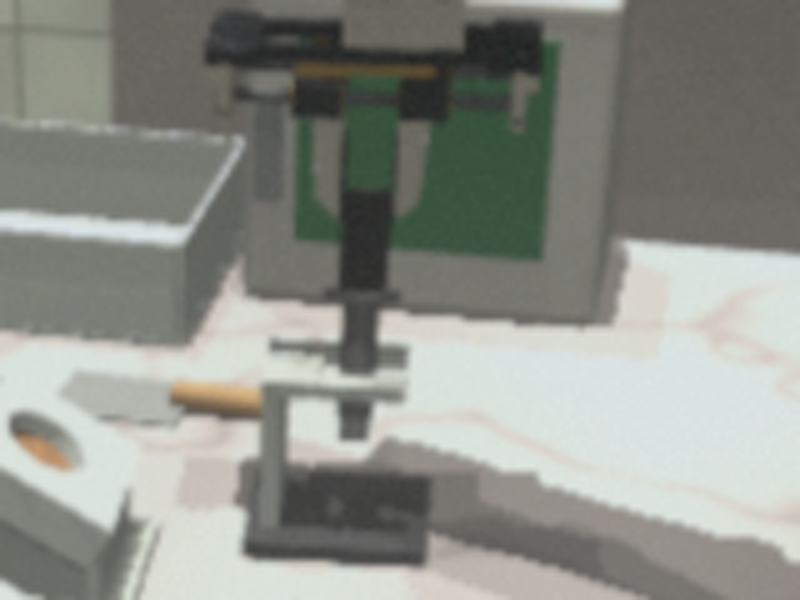

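```bash
cat >> h.py <<'E'
def tilt(fn):
    """fit grip-bar front face (tool-x side) in wrist cloud, tool frame; returns tilt deg & info"""
    z=load(fn); o=observe(); Rt=R.from_rotvec(o['ee_rot']).as_matrix()
    w=cloud(z); t=(w-o['position'])@Rt   # tool coords
    P=t.reshape(-1,3); C=z['im'].reshape(-1,3).astype(int)
    m=(abs(P[:,1])<.011)&(P[:,0]>-.03)&(P[:,0]<.09)&(P[:,2]>-.03)&(P[:,2]<.10)
    return P[m],C[m]
def ransac2(q,tol=.0012,n=600):
    rng=np.random.default_rng(1);best=None
    for _ in range(n):
        a,b=q[rng.choice(len(q),2,replace=False)]
        dv=b-a;L=np.hypot(*dv)
        if L<.01: continue
        nn=np.array([-dv[1],dv[0]])/L
        s=abs((q-a)@nn)<tol
        if best is None or s.sum()>best.sum(): best=s
    f=q[best];c=f.mean(0);dv=np.linalg.svd(f-c,full_matrices=False)[2][0]
    return best,c,dv
E
python3 - <<'E'
from h import *
np.set_printoptions(precision=4,suppress=True)
P,C=tilt('w2')
q=P[:,[0,2]]
print(len(q))
for k in np.arange(-.03,.1,.005):
    s=(P[:,2]>=k)&(P[:,2]<k+.005)
    if s.any(): print(round(k,3),s.sum(),np.median(P[s,0]),P[s,0].max(),P[s,0].min())
b,c,dv=ransac2(q); print(b.sum(),c,dv,np.degrees(np.arctan2(dv[0],dv[1])))
E
```

```text
6513
-0.03 1507 0.00937323058719002 0.016293557378586714 -8.755602409000922e-05
-0.025 406 0.016024219007321427 0.01813134636832289 -0.0012198617017861065
-0.02 350 0.0179920592569672 0.02005299804895722 0.016199699483685825
-0.015 334 0.019861995657338656 0.02193875025945363 0.01790898654199466
-0.01 305 0.021821265754875082 0.023758022998637437 0.019827689902104064
-0.005 291 0.023781061083394745 0.025344443207586588 0.022076359163691654
0.0 257 0.025706971041301766 0.027236083823536664 0.02435171052753143
0.005 247 0.027626128482115358 0.029201290049553987 0.025927845731344504
0.01 223 0.029559805703061468 0.03091041732643958 0.027918219945969852
0.015 218 0.031437737802689526 0.03308914680062174 0.029556793940298882
0.02 741 0.03763512447468203 0.044061092565986726 0.0320901358630804
0.025 86 0.04217084838054923 0.044406834163819534 0.03284747536233286
0.045 2 0.04108480442463931 0.04108877711331008 0.04108083173596855
0.05 63 0.04135992637712426 0.04310304191632245 0.0391520660714191
0.055 106 0.04252432742658081 0.04447573071714759 0.03837911392676803
0.06 109 0.04427373891130638 0.04661657469237013 0.03737702670623903
0.065 876 0.061902488200752656 0.07032056091115486 0.03823026020698353
0.07 137 0.04889122362657637 0.07030491495584112 0.039563050977525695
0.075 90 0.04994679397429415 0.05257334387202325 0.04312414786589338
0.08 94 0.0516876313988673 0.05369700784654381 0.04457318098268424
0.085 47 0.05136541417846166 0.05354837925417753 0.04565652301036042
0.09 19 0.0517293424110038 0.053200301712092286 0.047293757662742464
0.095 5 0.05136601963928981 0.052766431495422976 0.050607851195882604
3307 [ 0.0223 -0.0062] [-0.3655 -0.9308] -158.5625538842212
```

Request:
{"method": "step_arm", "body": {"series": [[[0.02, 0, -0.004, 0, 0], [0.02, 0.001, -0.008, 0, 0], [0.02, 0.001, -0.01, 0, 0], [0.02, 0.001, -0.01, 0, 0], [0.02, 0, -0.006, 0, 0], [0.02, 0, -0.006, 0, 0]]]}}

```text
clock: 4.8
position: [0.4424, -0.335, 0.1787]
ee_rot: [2.09, 2.344, -0.003]
force: [-0.2, -0.5, -2.0]
width: 0.302
```

```bash
cat >> h.py <<'E'
def rep(fn):
    save('wrist',fn); P,C=tilt(fn); q=P[P[:,2]<.02][:,[0,2]]; q=q[q[:,1]>-.024]
    b,c,dv=ransac2(q); dv=dv*np.sign(dv[1]); a=np.arctan2(dv[0],dv[1])
    x0=c[0]+(-.005-c[1])*np.tan(a)-.014/np.cos(a)
    print('tilt',np.degrees(a),'axis x at grasp',x0,'n',b.sum())
    # top edge
    s=P[(P[:,2]<.0)]; print('face zmin',np.percentile(q[b][:,1],[1,99]))
    o=observe();print(o['clock'],o['position'],o['force'],o['joints'])
E
python3 -c "
from h import *
rep('w3')"
```

```text
tilt 25.157218815732474 axis x at grasp 0.009324387693089681 n 2773
face zmin [-0.02362894  0.01883204]
4.85 [ 0.44242708 -0.33515937  0.17866904] [-0.26017182 -0.31794809 -2.51470784] [ 0.7950174   0.38010653 -0.32613956  1.77254924  0.14298168  1.01148322
  0.52905049]
```

Request:
{"method": "step_arm", "body": {"series": [[[0.02, 0.0005, -0.005, 0.01, 0], [0.02, 0.001, -0.009, 0.02, 0], [0.02, 0.0015, -0.014, 0.03, 0], [0.02, 0.002, -0.018, 0.03, 0], [0.02, 0.0025, -0.022, 0.03, 0], [0.02, 0.003, -0.025, 0.03, 0], [0.02, 0.003, -0.027, 0.03, 0], [0.02, 0.003, -0.027, 0.03, 0]]]}}

```text
clock: 5.52
position: [0.4452, -0.3623, 0.2081]
ee_rot: [-2.091, -2.344, 0.003]
force: [0.1, 0.7, -1.2]
width: 0.302
```

```bash
python3 -c "
from h import *
rep('w4')"
```

```text
tilt 28.890240237544788 axis x at grasp 0.010517545313100212 n 3073
face zmin [-0.02367797  0.01958048]
5.5667 [ 0.44520385 -0.36207959  0.20816104] [ 0.42752596  0.86070798 -0.73537921] [ 0.82213004  0.38187436 -0.31819849  1.68874243  0.13360016  1.09266755
  0.57809961]
```

Request:
{"method": "step_arm", "body": {"series": [[[0.02, 0.0, 0.003, 0.0, 0], [0.02, 0.0, 0.003, 0.0, 0], [0.02, 0.0, 0.003, 0.0, 0], [0.02, 0.001, -0.007, 0.02, 0], [0.02, 0.002, -0.017, 0.04, 0], [0.02, 0.003, -0.028, 0.065, 0], [0.02, 0.003, -0.03, 0.09, 0], [0.02, 0.003, -0.03, 0.09, 0], [0.02, 0.003, -0.03, 0.09, 0]]], "squeeze": 50}}

```text
clock: 6.32
position: [0.4487, -0.3925, 0.2993]
ee_rot: [2.089, 2.343, -0.003]
force: [-0.3, 0.7, -2.8]
width: 0.298
```

```bash
python3 - <<'E'
from h import *
np.set_printoptions(precision=4,suppress=True)
rep('w5')
o=observe();Rt=R.from_rotvec(o['ee_rot']).as_matrix();print(Rt[:,1],np.degrees(np.arctan2(Rt[1,1],Rt[0,1])))
z=load('w5');w=cloud(z);P=((w-o['position'])@Rt).reshape(-1,3)
a=np.radians(28.9);x0=.0105
ax=np.array([np.sin(a),0,np.cos(a)]); lx=np.array([np.cos(a),0,-np.sin(a)])
D=P-np.array([x0,0,-.005]); s=D@ax; l=D@lx
m=(abs(P[:,1])<.03)&(l>.0155)&(l<.024)&(s>0)&(s<.08)
print('collar s hist',np.histogram(s[m],bins=np.arange(.02,.06,.002)))
m=(abs(P[:,1])<.015)&(abs(l)<.018)&(s<-.005)&(s>-.06)
print(np.histogram(s[m],bins=np.arange(-.06,0,.003)))
m=(abs(P[:,1])<.015)&(abs(l)<.02)&(s>.05)&(s<.15)
print(np.histogram(s[m],bins=np.arange(.05,.15,.005)))
m=m&(s>.06); print('barrel l,y',np.percentile(l[m],[5,50,95]),np.percentile(P[m,1],[2,50,98]))
E
```

```text
tilt 28.423977178194004 axis x at grasp 0.010349749702135803 n 3021
face zmin [-0.0237  0.0196]
6.3667 [ 0.4481 -0.3918  0.2979] [-0.407  -0.011  -2.7833] [ 0.847   0.3551 -0.3085  1.4998  0.1115  1.3043  0.6417]
[ 0.9934  0.1143 -0.0016] 6.564053385220077
collar s hist (array([  0,   0,   0,   0,   0,   0,   0, 162, 356, 132,  91,   4,   0,
         0,   0,   0,   0,   0,   0]), array([0.02 , 0.022, 0.024, 0.026, 0.028, 0.03 , 0.032, 0.034, 0.036,
       0.038, 0.04 , 0.042, 0.044, 0.046, 0.048, 0.05 , 0.052, 0.054,
       0.056, 0.058]))
(array([  0,  50, 136,  75,  31,  17,   2,   0,   9,  35,  46, 412, 888,
       547, 340, 312, 313, 280,  89]), array([-0.06 , -0.057, -0.054, -0.051, -0.048, -0.045, -0.042, -0.039,
       -0.036, -0.033, -0.03 , -0.027, -0.024, -0.021, -0.018, -0.015,
       -0.012, -0.009, -0.006, -0.003]))
(array([  0,  17, 127, 142, 136, 132, 130, 121, 116, 112, 106,  99,  43,
        47,  63,   1,   0,   0,   0]), array([0.05 , 0.055, 0.06 , 0.065, 0.07 , 0.075, 0.08 , 0.085, 0.09 ,
       0.095, 0.1  , 0.105, 0.11 , 0.115, 0.12 , 0.125, 0.13 , 0.135,
       0.14 , 0.145]))
barrel l,y [0.0034 0.0085 0.0103] [-0.0098  0.0002  0.0104]
```

View pics/w5.png

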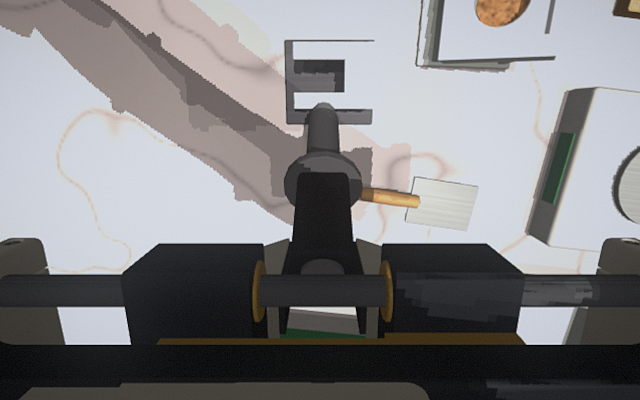

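```bash
python3 - <<'E'
from h import *
np.set_printoptions(precision=4,suppress=True)
for fn in ['top0','side0','w5','w1']:
    z=load(fn); 
    w=cloud(z); P=w.reshape(-1,3); C=z['im'].reshape(-1,3).astype(int)
    n=np.array([-.4976,-.0488,.866]); c=np.array([.6035,-.1955,.085])
    xv=np.array([.8617,.0845,.5]); yv=np.cross(n,xv)
    D=P-c; X=D@xv;Y=D@yv;H=D@n
    m=(abs(X)<.045)&(abs(Y)<.045)&(C[:,0]>C[:,2]*1.5)&(C[:,0]>60)
    f=(abs(X)<.05)&(abs(Y)<.05)&(abs(H)<.004)
    print(fn,m.sum(),'win',np.nanmedian(X[m]),np.nanmedian(Y[m]),np.nanpercentile(H[m],[10,50,90]) if m.any() else 0,np.nanpercentile(X[m],[1,99]),np.nanpercentile(Y[m],[1,99]),'face H',np.nanmedian(H[f]),f.sum())
    # plane tilt of window
E
```

```text
top0 217 win -0.0026314537501857293 -0.0008372462075061315 [-0.0164 -0.0138 -0.0108] [-0.0217  0.0176] [-0.0219  0.0203] face H 0.0005841541797530626 1149
side0 23 win -0.0020859312643192194 -0.011826763113542273 [-0.0153 -0.013  -0.0108] [-0.0153  0.0115] [-0.0224 -0.0014] face H 0.0013042717500390433 451
w5 1068 win -0.003919637875692673 -0.006616425277428164 [-0.0168 -0.0157 -0.0145] [-0.0256  0.0196] [-0.0201  0.0043] face H -0.0011864808838297348 4708
w1 1985 win -0.002283116810770489 -0.0029898421731313443 [-0.0157 -0.0145 -0.0128] [-0.0246  0.0213] [-0.0381  0.0207] face H -0.00027118721522193564 8260
```

Request:
{"method": "step_arm", "body": {"series": [[[0.02, 0.005, 0.015, 0, -7], [0.02, 0.01, 0.03, 0, -14], [0.02, 0.015, 0.045, 0, -21], [0.02, 0.02, 0.06, 0, -28], [0.02, 0.025, 0.075, 0, -35], [0.02, 0.03, 0.09, 0, -42], [0.02, 0.035, 0.105, 0, -49], [0.02, 0.04, 0.12, 0, -56], [0.02, 0.045, 0.135, 0, -63], [0.02, 0.05, 0.15, 0, -70], [0.02, 0.055, 0.165, 0, -77], [0.02, 0.06, 0.18, 0, -84], [0.02, 0.065, 0.188, 0, -91], [0.02, 0.065, 0.188, 0, -91], [0.02, 0.065, 0.188, -0.02, -91], [0.02, 0.065, 0.188, -0.04, -91], [0.02, 0.065, 0.188, -0.04, -91], [0.02, 0.065, 0.188, -0.04, -91]]]}}

```text
clock: 7.87
position: [0.5116, -0.2042, 0.2566]
ee_rot: [-3.135, -0.156, 0.008]
force: [0.6, -0.7, -2.2]
width: 0.299
```

```bash
python3 - <<'E'
from h import *
np.set_printoptions(precision=4,suppress=True)
rep('w6')
o=observe();Rt=R.from_rotvec(o['ee_rot']).as_matrix();print(np.degrees(np.arctan2(Rt[1,0],Rt[0,0])))
save('side','s6');z=load('s6');cv2.imwrite('pics/s6c.png',cv2.convertScaleAbs(cv2.resize(z['im'][80:200,250:410,::-1],(800,600),interpolation=cv2.INTER_CUBIC),alpha=1.3))
E
```

```text
tilt 28.33847325098569 axis x at grasp 0.00910811321541035 n 3016
face zmin [-0.0237  0.0197]
7.9167 [ 0.5126 -0.2043  0.2578] [ 0.0913  0.2267 -1.6497] [ 0.3863  0.2917 -0.1342  1.6786  0.0407  1.1768 -1.23  ]
5.6655239862061375
```

View pics/w6.png

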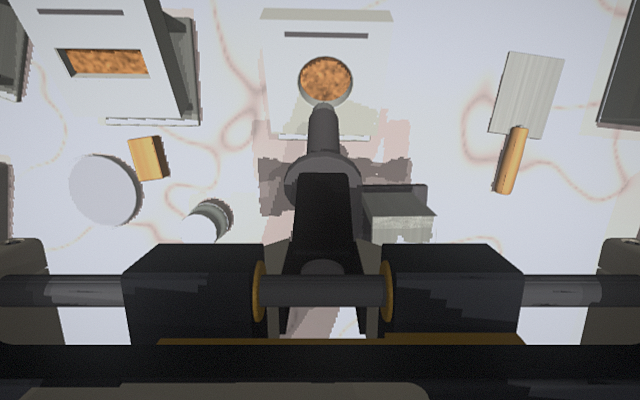

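View pics/s6c.png

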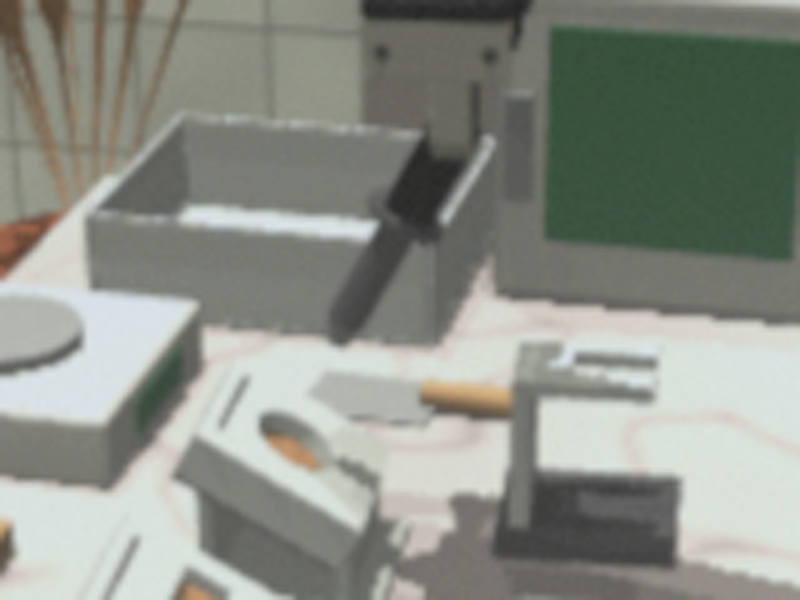

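Request:
{"method": "step_arm", "body": {"series": [[[0.02, 0.005, 0, -0.02, 0], [0.02, 0.011, 0, -0.04, 0], [0.02, 0.0115, 0.0005, -0.049, 0], [0.02, 0.016, 0.001, -0.057, 0], [0.02, 0.021, 0.0015, -0.066, 0], [0.02, 0.0263, 0.002, -0.0746, 0], [0.02, 0.0263, 0.002, -0.0746, 0], [0.02, 0.0263, 0.002, -0.0746, 0]]]}}

```text
clock: 8.63
position: [0.5397, -0.2021, 0.1838]
ee_rot: [-3.136, -0.155, 0.002]
force: [-0.1, -0.1, -2.0]
width: 0.299
```

```bash
python3 - <<'E'
from h import *
np.set_printoptions(precision=4,suppress=True)
rep('w7')
save('side','s7');z=load('s7');cv2.imwrite('pics/s7c.png',cv2.convertScaleAbs(cv2.resize(z['im'][120:200,250:370,::-1],(800,533),interpolation=cv2.INTER_CUBIC),alpha=1.3))
E
```

```text
tilt 28.47735301964848 axis x at grasp 0.009062776286707125 n 3049
face zmin [-0.0236  0.0197]
8.6833 [ 0.5397 -0.2024  0.1842] [ 0.0026 -0.5253 -2.1285] [ 0.3654  0.3909 -0.1347  1.7247  0.0586  1.031  -1.2617]
```

View pics/w7.png

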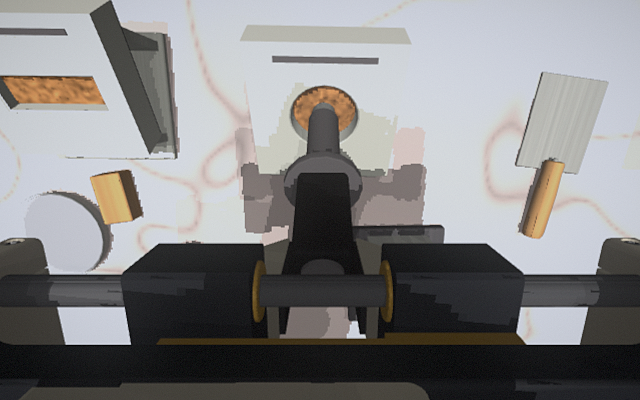

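View pics/s7c.png

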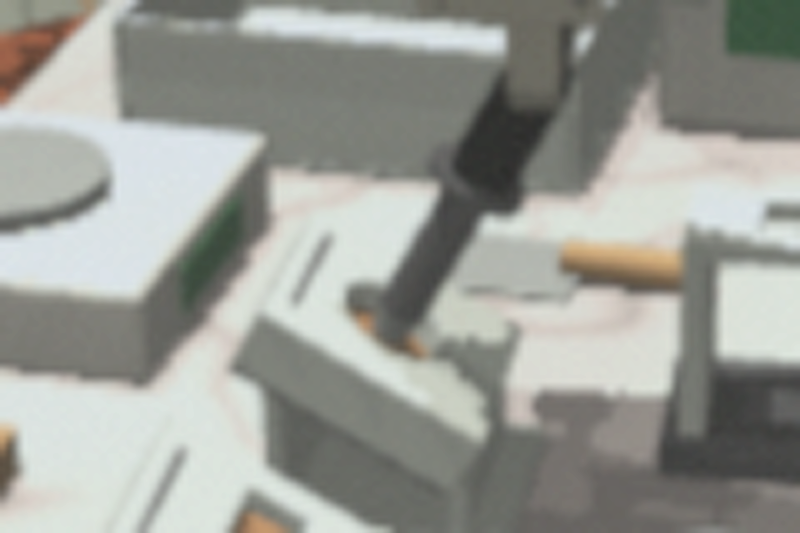

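```bash
cat > rel.py <<'E'
from h import *
import sys
np.set_printoptions(precision=4,suppress=True)
def rel(fn):
    z=load(fn);w=cloud(z);P=w.reshape(-1,3);C=z['im'].reshape(-1,3).astype(int)
    c=np.array([.603,-.196,.085]);n=np.array([-.4976,-.0488,.866])
    ok=np.isfinite(P[:,0])&(np.linalg.norm(P-c,axis=1)<.1)
    for _ in range(3):
        D=P-c; xv=np.array([0,0,1.])-n[2]*n; xv/=np.linalg.norm(xv); yv=np.cross(n,xv)
        H=D@n;X=D@xv;Y=D@yv
        f=ok&(abs(H)<.003)&(abs(X)<.052)&(abs(Y)<.052)
        q=P[f];n=np.linalg.svd(q-q.mean(0),full_matrices=False)[2][2];n*=np.sign(n[2]); c=c-n*((c-q.mean(0))@n)
    D=P-c; xv=np.array([0,0,1.])-n[2]*n; xv/=np.linalg.norm(xv); yv=np.cross(n,xv);H=D@n;X=D@xv;Y=D@yv
    win=ok&(H<-.004)&(H>-.025)&(abs(X)<.03)&(abs(Y)<.03)&(C[:,0]>1.5*C[:,2])
    print('n',n,'tilt',np.degrees(np.arccos(n[2])),'az',np.degrees(np.arctan2(n[1],n[0])),'c',c)
    print('window depth',np.percentile(H[win],[5,50,95]))
    # hole rim: face points closest to centre -> largest empty circle: fit by face points edge
    F=np.c_[X[f],Y[f]]
    ang=np.arctan2(F[:,1],F[:,0]);r=np.hypot(F[:,0],F[:,1]);pts=[]
    for a in np.arange(-np.pi,np.pi,np.pi/24):
        s=(abs(ang-a)<np.pi/48)&(r<.035)
        if s.sum()>2:
            k=np.argmin(np.where(s,r,9)); pts.append(F[k])
    pts=np.array(pts); A=np.c_[2*pts,np.ones(len(pts))]
    keep=np.ones(len(pts),bool)
    for _ in range(4):
        sol=np.linalg.lstsq(A[keep],(pts[keep]**2).sum(1),rcond=None)[0]; rad=np.sqrt(sol[2]+sol[0]**2+sol[1]**2)
        e=abs(np.hypot(*(pts-sol[:2]).T)-rad);keep=e<.002
    print('hole centre X,Y',sol[:2],'rad',rad,keep.sum())
    return c,n,xv,yv,sol[:2],win
if __name__=='__main__':
    fn=sys.argv[1]; c,n,xv,yv,hc,_=rel(fn)
    o=observe();Rt=R.from_rotvec(o['ee_rot']).as_matrix()
    a=np.radians(28.45);x0=.0091
    tip=o['position']+Rt@np.array([x0+.1265*np.sin(a),0,-.005+.1265*np.cos(a)]); ax=Rt@np.array([-np.sin(a),0,-np.cos(a)])
    D=tip-c;print('tip X,Y,H',D@xv,D@yv,D@n,'angle',np.degrees(np.arccos(ax@n)))
    # barrel points
    z=load(fn);P=cloud(z).reshape(-1,3); B=P-tip; s=B@ax; l=B-np.outer(s,ax); r=np.linalg.norm(l,axis=1)
    m=(s>.016)&(s<.075)&(r<.016); print('barrel r',np.percentile(r[m],[5,50,95]),m.sum()); 
    tl=Rt[:,0]; print('sideways y', np.median((l@Rt[:,1])[m]))
    m=(r<.0125)&(s>-.01)&(s<.02); print(np.histogram(s[m],bins=np.arange(-.01,.021,.003)))
E
python3 rel.py w7; python3 - <<'E'
from rel import *
rel('w6');rel('top0');rel('w1')
E
```

```text
n [-0.4995 -0.0402  0.8654] tilt 30.07401038362779 az -175.40019962751157 c [ 0.6031 -0.196   0.0848]
window depth [-0.0153 -0.0143 -0.0133]
hole centre X,Y [ 0.0011 -0.0004] rad 0.02540298616293109 26
tip X,Y,H 0.0015188448051262735 -5.50630215313031e-05 -0.008564343795512434 angle 1.7302971443667323
barrel r [0.0101 0.0107 0.0112] 1248
sideways y -0.000471071076627599
(array([  8, 348,   0,  12,  39,  40,  22,   2,  49,  62]), array([-0.01 , -0.007, -0.004, -0.001,  0.002,  0.005,  0.008,  0.011,
        0.014,  0.017,  0.02 ]))
n [-0.501  -0.0393  0.8646] tilt 30.165311171038553 az -175.50910255159644 c [ 0.603  -0.196   0.0851]
window depth [-0.0154 -0.0142 -0.0131]
hole centre X,Y [ 0.0023 -0.0006] rad 0.02534686548512769 43
n [-0.4984 -0.0443  0.8658] tilt 30.02369457367169 az -174.9200350598511 c [ 0.6028 -0.196   0.0853]
window depth [-0.0181 -0.0145 -0.0107]
hole centre X,Y [0.0016 0.0009] rad 0.026385757561482967 45
n [-0.4995 -0.0391  0.8654] tilt 30.067686402888697 az -175.5229208950041 c [ 0.6033 -0.196   0.0845]
window depth [-0.0159 -0.0143 -0.0128]
hole centre X,Y [ 0.0002 -0.0016] rad 0.025438105590857817 48
```

Request:
{"method": "step_arm", "body": {"series": [[[0.02, 0.0015, 0, -0.0025, 0], [0.02, 0.003, 0, -0.005, 0], [0.02, 0.0035, 0, -0.006, 0], [0.02, 0.004, 0, -0.007, 0], [0.02, 0.0045, 0, -0.008, 0], [0.02, 0.005, 0, -0.0087, 0], [0.02, 0.005, 0, -0.0087, 0], [0.02, 0.005, 0, -0.0087, 0]]]}}

```text
clock: 9.4
position: [0.5447, -0.2026, 0.1758]
ee_rot: [-3.137, -0.154, 0.0]
force: [-0.5, -0.0, 0.1]
width: 0.297
```

```bash
python3 - <<'E'
from h import *
o=observe();print(o['force'],o['position'])
E
```

```text
[-0.4621652  -0.02016125  0.07017139] [ 0.54469127 -0.20255289  0.17584001]
```

Request:
{"method": "step_arm", "body": {"series": [[[0.02, 0.0005, 0, -0.001, 0], [0.02, 0.001, 0, -0.002, 0], [0.02, 0.0015, 0, -0.003, 0], [0.02, 0.002, 0, -0.0037, 0], [0.02, 0.002, 0, -0.0037, 0], [0.02, 0.002, 0, -0.0037, 0], [0.02, 0.002, 0, -0.0037, 0], [0.02, 0.002, 0, -0.0037, 0], [0.02, 0.002, 0, -0.0037, 0], [0.02, 0.002, 0, -0.0037, 0]]]}}

```text
clock: 10.23
position: [0.5467, -0.2025, 0.1722]
ee_rot: [-3.137, -0.154, 0.0]
force: [-1.5, 0.4, 2.3]
width: 0.3
```

```bash
python3 - <<'E'
from h import *
rep('w8')
E
python3 rel.py w8
```

```text
tilt 28.542993033202247 axis x at grasp 0.009112455023702913 n 3053
face zmin [-0.0237522   0.01970917]
10.2833 [ 0.54670094 -0.20250865  0.17216696] [-2.4675587   1.50595173  1.59728797] [ 0.36064795  0.41223724 -0.13378083  1.72369554  0.06227186  1.01027342
 -1.26760711]
n [-0.4991 -0.0404  0.8656] tilt 30.047099837144007 az -175.3710265916923 c [ 0.6033 -0.196   0.0845]
window depth [-0.0153 -0.0143 -0.0133]
hole centre X,Y [-0.0084 -0.0001] rad 0.020215347142682444 23
tip X,Y,H 0.0014372740553915912 -0.0006339827694950552 -0.02228450721073475 angle 1.6947490211230976
barrel r [0.0104 0.011  0.0115] 1258
sideways y -0.0003094864458356712
(array([  0,   0,   0,   0,   0,  87, 139,   1,  43,  61]), array([-0.01 , -0.007, -0.004, -0.001,  0.002,  0.005,  0.008,  0.011,
        0.014,  0.017,  0.02 ]))
```

Request:
{"method": "step_arm", "body": {"series": [[[0.02, 0, 0, 0, 0], [0.02, 0, 0, 0, 0], [0.02, 0, 0, 0, 0], [0.02, 0, 0, 0, 0], [0.02, 0, 0, 0, 0], [0.02, 0, 0, 0, 0], [0.02, 0, 0, 0, 0], [0.02, 0, 0, 0, 0], [0.02, 0, 0, 0, 0], [0.02, 0, 0, 0, 0], [0.02, 0, 0, 0, 0], [0.02, 0, 0, 0, 0], [0.02, 0, 0, 0, 0], [0.02, 0, 0, 0, 0], [0.02, 0, 0, 0, 0], [0.02, 0, 0, 0, 0]]]}}

```text
clock: 11.62
position: [0.5467, -0.2025, 0.1722]
ee_rot: [-3.137, -0.155, 0.0]
force: [-1.9, 1.5, 1.6]
width: 0.297
```

```bash
python3 - <<'E'
from h import *
rep('w9'); save('side','s9')
z=load('s9');cv2.imwrite('pics/s9c.png',cv2.convertScaleAbs(cv2.resize(z['im'][120:200,250:370,::-1],(800,533),interpolation=cv2.INTER_CUBIC),alpha=1.3))
E
```

```text
tilt 28.522840603927815 axis x at grasp 0.00914260088013081 n 3045
face zmin [-0.02362766  0.01970872]
11.6667 [ 0.5466725  -0.20249889  0.17214003] [-2.31787248  0.91091448  1.76987065] [ 0.360645    0.4122653  -0.13375588  1.72372372  0.06222611  1.01029651
 -1.26761047]
```

View pics/s9c.png

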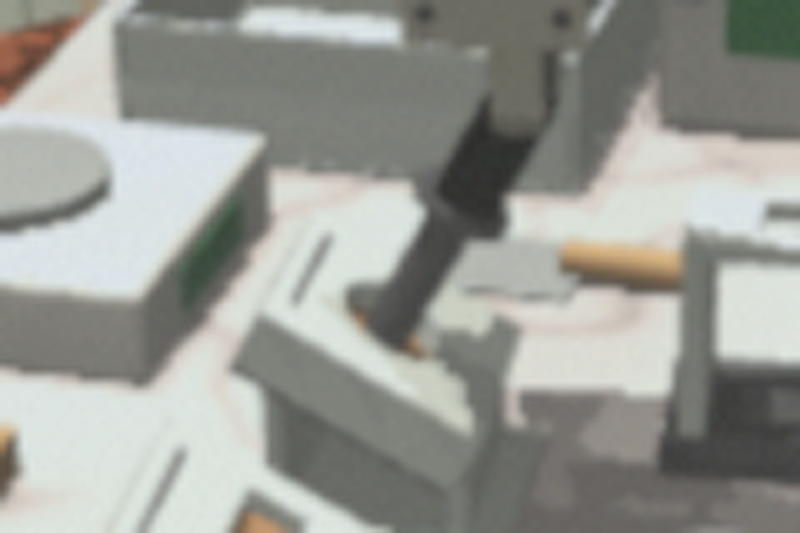

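Request:
{"method": "step_arm", "body": {"series": [[[0.02, -0.01, -0.001, 0.0173, 0], [0.02, -0.02, -0.002, 0.0346, 0], [0.02, -0.03, -0.0025, 0.055, 0], [0.02, -0.035, -0.005, 0.09, 0], [0.02, -0.05, -0.015, 0.11, 0], [0.02, -0.08, -0.035, 0.115, 0], [0.02, -0.11, -0.055, 0.115, 0.5], [0.02, -0.14, -0.075, 0.115, 0.7], [0.02, -0.165, -0.09, 0.115, 0.7], [0.02, -0.175, -0.0955, 0.115, 0.7], [0.02, -0.175, -0.0955, 0.115, 0.7], [0.02, -0.175, -0.0955, 0.115, 0.7]]]}}

```text
clock: 12.72
position: [0.3719, -0.298, 0.2872]
ee_rot: [-3.136, -0.172, -0.001]
force: [0.1, 0.3, -2.2]
width: 0.298
```

```bash
python3 - <<'E'
from h import *
np.set_printoptions(precision=4,suppress=True)
rep('w10')
z=load('w10');w=cloud(z);P=w.reshape(-1,3)
m=(P[:,0]>.39)&(P[:,0]<.51)&(P[:,1]>-.34)&(P[:,1]<-.24)
q=P[m]; q=q[(q[:,2]>.104)&(q[:,2]<.114)]
print(len(q),cv2.minAreaRect(q[:,:2].astype(np.float32)*1000))
o=observe();Rt=R.from_rotvec(o['ee_rot']).as_matrix();print(np.degrees(np.arctan2(Rt[1,0],Rt[0,0])))
seat=np.array([.4395,-.2905]);ux=np.array([.9938,.111]);vx=np.array([-.111,.9938])
U=(P[:,:2]-seat)@ux;V=(P[:,:2]-seat)@vx
m=(P[:,2]>.104)&(P[:,2]<.114)&(abs(U)<.08)&(abs(V)<.05)
g=np.zeros((12,24),int)
H,_,_=np.histogram2d(V[m],U[m],bins=[np.arange(-.04,.041,.004),np.arange(-.04,.061,.004)]);print(H.astype(int))
E
```

```text
tilt 28.303794971371012 axis x at grasp 0.009182249372954768 n 3027
face zmin [-0.0237  0.0197]
12.7667 [ 0.3727 -0.2974  0.2871] [ 0.9384 -0.0324 -2.9855] [ 0.6116  0.1385 -0.0561  1.8026  0.007   1.2009 -0.906 ]
4254 ((450.6661682128906, -287.7767639160156), (82.95948791503906, 62.10980987548828), 6.50966739654541)
6.3747935610734565
[[ 0  0  0  0  0  0  0  0  0  0  0  0  0  0  0  0  0  0  0  0  0  0  0  0
   0]
 [ 0  0  0  0  0  0  0  0  0  0  0  0  0  0  0  0  0  0  0  0  0  0  0  0
   0]
 [ 0  0  2  5  4  7  8  8  9  9  8  7  6  4  5  4  4 10  8  9  9  6  6  1
   0]
 [ 0  0 11 17 16 16 16 16 18 18 16 17 24 20 19 18 16 20 17 19 18 21 24  5
   0]
 [ 0  0  8 19 17 16 16 16 17 19 15 16 20 16 20 21 17 20 16 20 19 17 20  4
   0]
 [ 0  0  9 21 17 16 15 16 17 18 15 16 20 16 17 19 21 23 20 24 19 17 20  4
   0]
 [ 0  0  1  2  6  8  8  8 11 12 12 12 15 12 14 18 17 19 17 20 22 22 25  5
   0]
 [ 0  0  0  0  0  0  0  0  0  0  0  0  0  0  7 16 17 19 18 18 19 17 20  4
   0]
 [ 0  0  0  0  0  0  0  0  0  0  0  0  0  0  8 17 16 20 17 19 19 16 19  5
   0]
 [ 0  0  0  0  0  0  0  0  0  0  0  0  0  0  8 21 21 24 21 24 25 20 25  5
   0]
 [ 0  0  0  0  0  0  0  0  0  0  0  0  0  0  6 18 17 19 17 19 19 17 20  4
   0]
 [ 0  0  0  0  0  0  0  0  0  0  0  0  0  0  8 16 16 20 18 18 19 17 20  4
   0]
 [ 0  0  0  0  0  0  0  0  0  0  0  0  0  0  6 18 16 20 16 20 18 19 25  5
   0]
 [ 0  0  0  0  0  0  0  0  0  0  0  0  0  0  9 16 21 23 20 25 22 22 20  4
   0]
 [ 0  0  8 15 17 15 16 16 19 16 16 17 18 16 20 20 17 19 16 19 19 17 19  4
   0]
 [ 0  0  9 17 18 16 16 16 20 18 20 18 21 16 20 16 16 20 16 20 20 16 21  4
   0]
 [ 0  0  9 18 17 16 16 17 24 18 16 16 20 16 20 16 16 19 17 21 23 20 24  5
   0]
 [ 0  0  9 19 16 16 18 19 21 16 16 16 20 16 20 16 16 23 22 20 22 16 20  4
   0]
 [ 0  0  0  0  2  4  2  0  0  0  0  0  0  3  4  5  4  2  1  0  1  5  4  1
   0]
 [ 0  0  0  0  0  0  0  0  0  0  0  0  0  0  0  0  0  0  0  0  0  0  0  0
   0]]
```

View pics/w10.png

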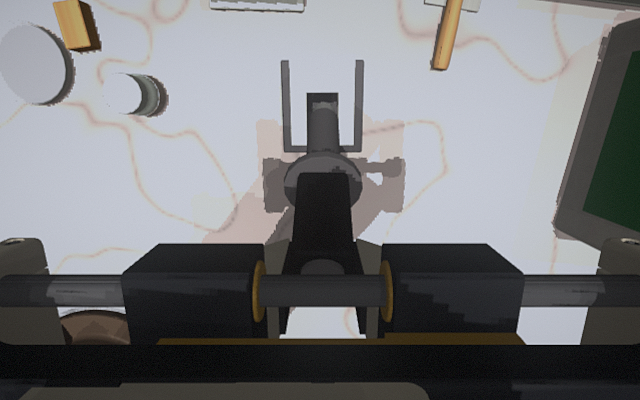

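Request:
{"method": "step_arm", "body": {"series": [[[0.02, 0, 0.001, -0.03, 0], [0.02, 0, 0.001, -0.055, 0], [0.02, 0, 0.001, -0.08, 0], [0.02, 0, 0.001, -0.0965, 0], [0.02, 0, 0.001, -0.0965, 0], [0.02, 0, 0.001, -0.0965, 0]]]}}

```text
clock: 13.27
position: [0.3735, -0.2953, 0.1902]
ee_rot: [-3.134, -0.178, 0.001]
force: [0.5, -0.0, -1.4]
width: 0.299
```

```bash
python3 - <<'E'
from h import *
rep('w11')
save('side','s11');z=load('s11');cv2.imwrite('pics/s11c.png',cv2.convertScaleAbs(cv2.resize(z['im'][80:200,300:460,::-1],(800,600),interpolation=cv2.INTER_CUBIC),alpha=1.3))
E
```

```text
tilt 28.374408798986096 axis x at grasp 0.009148238517402991 n 3034
face zmin [-0.02368369  0.01970275]
13.3167 [ 0.37398354 -0.29593416  0.19121729] [-0.14457566 -1.09641789 -1.29321712] [ 0.61060642  0.22288046 -0.06214855  1.94999099  0.0147356   0.96888555
 -0.91609787]
```

View pics/s11c.png

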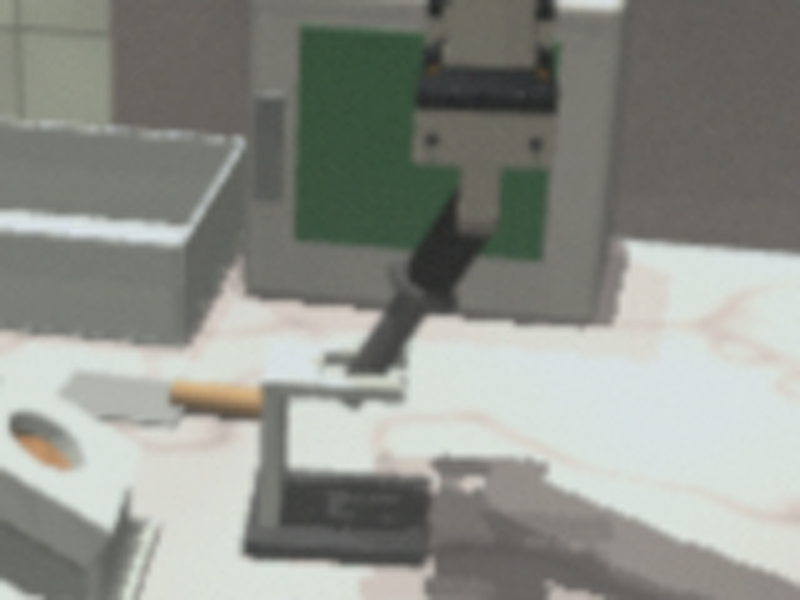

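Request:
{"method": "step_arm", "body": {"series": [[[0.02, 0.004, 0, 0, 0], [0.02, 0.008, 0.0005, 0, 0], [0.02, 0.012, 0.001, 0, 0], [0.02, 0.016, 0.0015, 0, 0], [0.02, 0.02, 0.002, 0, 0], [0.02, 0.024, 0.0022, 0, 0], [0.02, 0.028, 0.0025, 0, 0], [0.02, 0.032, 0.003, 0, 0], [0.02, 0.036, 0.0035, 0, 0], [0.02, 0.04, 0.004, 0, 0], [0.02, 0.044, 0.0045, 0, 0], [0.02, 0.044, 0.0045, 0, 0], [0.02, 0.044, 0.0045, 0, 0]]], "squeeze": 15}}

```text
clock: 14.45
position: [0.4185, -0.2917, 0.1917]
ee_rot: [-3.136, -0.177, -0.004]
force: [0.4, 0.2, -1.6]
width: 0.301
```

```bash
python3 - <<'E'
from h import *
rep('w12')
E
```

```text
tilt 13.61585099128109 axis x at grasp 0.004464049632516891 n 2037
face zmin [-0.0236986   0.01924185]
14.5 [ 0.41829515 -0.29178943  0.19170193] [-0.06528804  0.67749258 -1.66733086] [ 0.56319637  0.27448308 -0.07191759  1.87713936  0.02155943  0.98897222
 -0.97587684]
```

Request:
{"method": "step_arm", "body": {"series": [[[0.02, 0.004, 0.0005, 0, 0], [0.02, 0.008, 0.001, 0, 0], [0.02, 0.012, 0.0015, 0, 0], [0.02, 0.016, 0.002, 0, 0], [0.02, 0.02, 0.0025, 0, 0], [0.02, 0.023, 0.0027, 0, 0], [0.02, 0.023, 0.0027, 0, 0], [0.02, 0.023, 0.0027, 0, 0]]]}}

```text
clock: 15.17
position: [0.4416, -0.289, 0.1916]
ee_rot: [-3.136, -0.177, -0.004]
force: [0.7, -0.8, -1.6]
width: 0.302
```

```bash
python3 - <<'E'
from h import *
rep('w13')
save('side','s13');z=load('s13');cv2.imwrite('pics/s13c.png',cv2.convertScaleAbs(cv2.resize(z['im'][80:200,300:460,::-1],(800,600),interpolation=cv2.INTER_CUBIC),alpha=1.3))
E
```

```text
tilt 2.7541095215521936 axis x at grasp 0.001260606469089317 n 1460
face zmin [-0.02382316  0.01946156]
15.2167 [ 0.4414632  -0.28906784  0.19168036] [-0.1577383  -0.53742026 -2.70003697] [ 0.53898979  0.30234331 -0.07556348  1.837074    0.02483044  1.001069
 -1.00449114]
```

View pics/s13c.png

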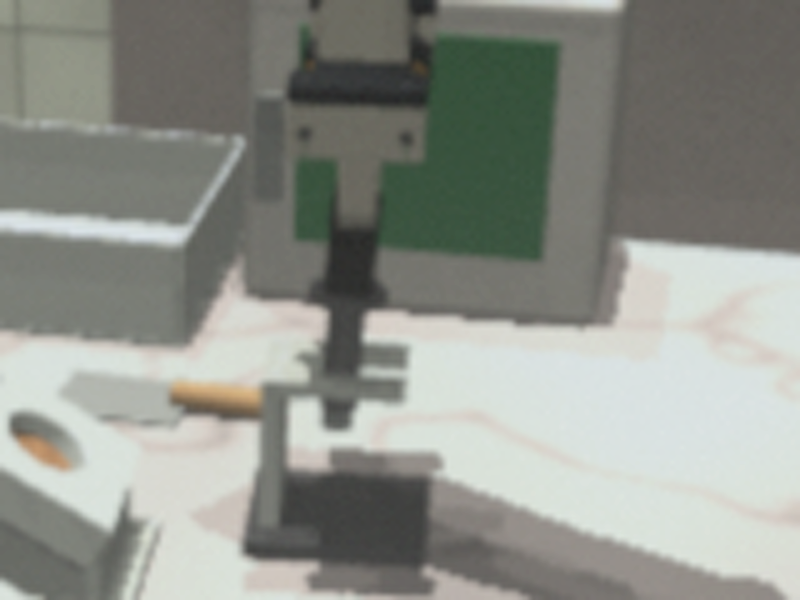

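Request:
{"method": "step_arm", "body": {"series": [[[0.02, 0.003, 0, 0, 0], [0.02, 0.0055, 0.0005, 0, 0], [0.02, 0.0055, 0.0005, 0, 0], [0.02, 0.0055, 0.0005, 0, 0], [0.02, 0.001, 0, 0, 0], [0.02, -0.002, 0, 0, 0], [0.02, -0.002, 0, -0.01, 0], [0.02, -0.002, 0, -0.02, 0], [0.02, -0.002, 0, -0.03, 0], [0.02, -0.002, 0, -0.03, 0], [0.02, -0.002, 0, -0.03, 0]]]}}

```text
clock: 16.18
position: [0.4388, -0.2887, 0.1606]
ee_rot: [-3.135, -0.177, -0.001]
force: [0.7, 0.3, -1.6]
width: 0.302
```

```bash
python3 - <<'E'
from h import *
np.set_printoptions(precision=4,suppress=True)
rep('w14')
o=observe();Rt=R.from_rotvec(o['ee_rot']).as_matrix()
z=load('w14');w=cloud(z);P=((w-o['position'])@Rt).reshape(-1,3)
m=(abs(P[:,1])<.02)&(P[:,0]>.0165)&(P[:,0]<.024)&(P[:,2]>.02)&(P[:,2]<.07); print(np.histogram(P[m,2],bins=np.arange(.02,.07,.002)))
save('side','s14');z=load('s14');cv2.imwrite('pics/s14c.png',cv2.convertScaleAbs(cv2.resize(z['im'][80:200,300:460,::-1],(800,600),interpolation=cv2.INTER_CUBIC),alpha=1.3))
E
```

```text
tilt 0.5819900779152403 axis x at grasp 0.0005087387306988208 n 1356
face zmin [-0.0238  0.0195]
16.2333 [ 0.4392 -0.289   0.1612] [-0.4961  0.3995 -2.6112] [ 0.5407  0.3323 -0.0761  1.8788  0.0289  0.9305 -1.0065]
(array([  0,   0,   0,   0,   0,   0, 151, 274,  34,  22,   2,   0,   0,
         0,  35, 407,  29,   0,   0,   1,   0,   0,   0,   0]), array([0.02 , 0.022, 0.024, 0.026, 0.028, 0.03 , 0.032, 0.034, 0.036,
       0.038, 0.04 , 0.042, 0.044, 0.046, 0.048, 0.05 , 0.052, 0.054,
       0.056, 0.058, 0.06 , 0.062, 0.064, 0.066, 0.068]))
```

View pics/s14c.png

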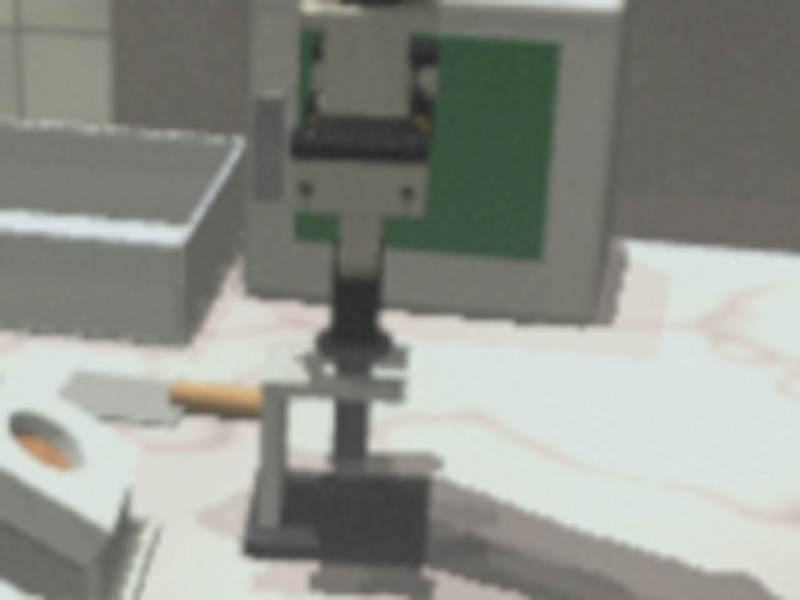

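Request:
{"method": "step_arm", "body": {"series": [[[0.02, 0, 0, -0.004, 0], [0.02, 0, 0, -0.008, 0], [0.02, 0, 0, -0.01, 0], [0.02, 0, 0, -0.0105, 0], [0.02, 0, 0, -0.0105, 0], [0.02, 0, 0, -0.0105, 0]]], "squeeze": 8}}

```text
clock: 16.78
position: [0.4396, -0.2891, 0.1512]
ee_rot: [-3.136, -0.177, -0.004]
force: [0.9, 0.8, -1.7]
width: 0.306
```

```bash
python3 - <<'E'
from h import *
np.set_printoptions(precision=4,suppress=True)
rep('w15')
o=observe();Rt=R.from_rotvec(o['ee_rot']).as_matrix()
z=load('w15');w=cloud(z);P=((w-o['position'])@Rt).reshape(-1,3)
m=(abs(P[:,1])<.02)&(P[:,0]>.0165)&(P[:,0]<.024)&(P[:,2]>.02)&(P[:,2]<.07); print(np.histogram(P[m,2],bins=np.arange(.02,.07,.002)))
E
```

```text
tilt 0.6223845489212377 axis x at grasp 0.000479851630195427 n 1349
face zmin [-0.0238  0.0193]
16.8333 [ 0.4396 -0.2892  0.1513] [ 0.3731  0.4169 -3.0206] [ 0.5404  0.3437 -0.0762  1.8905  0.0306  0.9063 -1.008 ]
(array([  0,   0,   0,   0,   0,   0, 182, 251,  33,  25, 309, 107,   2,
         0,   0,   0,   0,   0,   0,   0,   0,   0,   0,   0]), array([0.02 , 0.022, 0.024, 0.026, 0.028, 0.03 , 0.032, 0.034, 0.036,
       0.038, 0.04 , 0.042, 0.044, 0.046, 0.048, 0.05 , 0.052, 0.054,
       0.056, 0.058, 0.06 , 0.062, 0.064, 0.066, 0.068]))
```

Request:
{"method": "step_arm", "body": {"series": [[[0.02, 0, 0, -0.001, 0], [0.02, 0, 0, -0.0018, 0], [0.02, 0, 0, -0.0018, 0], [0.035, 0, 0, -0.0018, 0], [0.05, 0, 0, -0.0018, 0], [0.06, 0, 0, -0.0018, 0], [0.07, 0, 0, -0.0018, 0], [0.08, 0, 0, -0.0018, 0], [0.08, 0, 0, -0.0018, 0], [0.08, 0, 0, -0.0018, 0], [0.08, 0, 0, -0.0018, 0], [0.08, 0, 0, -0.0018, 0]]]}}

```text
clock: 17.83
position: [0.4396, -0.2892, 0.1495]
ee_rot: [-3.136, -0.177, -0.004]
force: [-0.1, -0.4, -0.2]
width: 0.86
```

```bash
python3 - <<'E'
from h import *
np.set_printoptions(precision=4,suppress=True)
rep('w16');print(observe()['width'])
save('side','s16');z=load('s16');cv2.imwrite('pics/s16c.png',cv2.convertScaleAbs(cv2.resize(z['im'][80:200,300:460,::-1],(800,600),interpolation=cv2.INTER_CUBIC),alpha=1.3))
E
```

```text
tilt 0.6190036997003315 axis x at grasp 0.000537122639797211 n 1350
face zmin [-0.0238  0.0192]
17.8833 [ 0.4396 -0.2891  0.1495] [ 1.0324 -0.4593 -0.0207] [ 0.5404  0.3458 -0.0762  1.8926  0.0308  0.9022 -1.0083]
0.864289272082478
```

View pics/s16c.png

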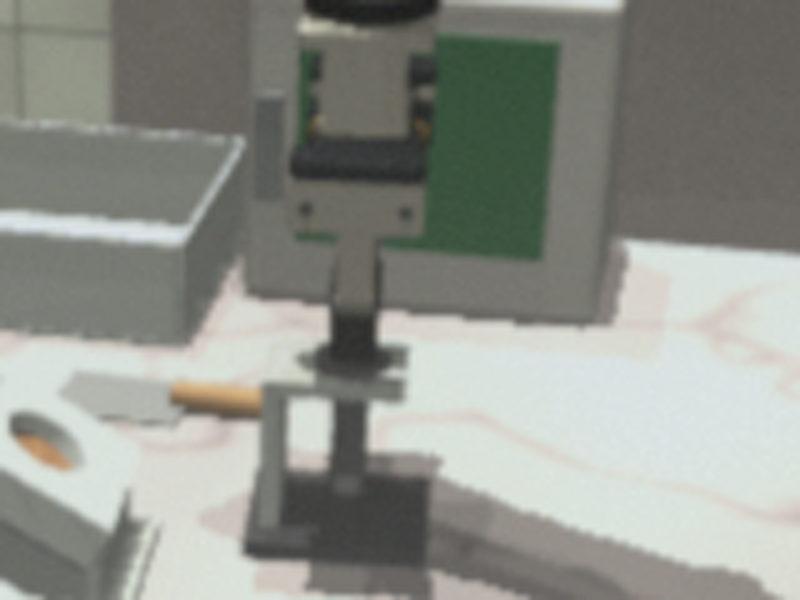

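View pics/w16.png

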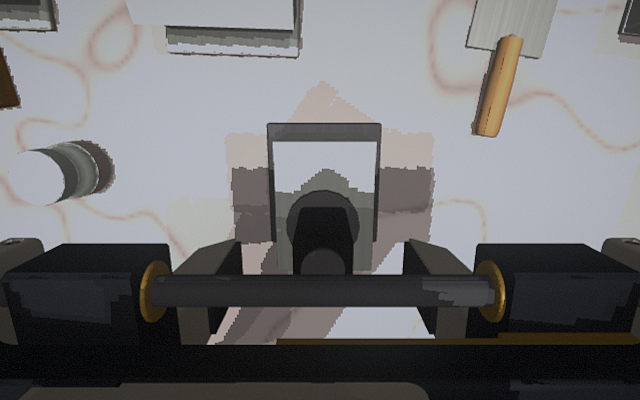

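Request:
{"method": "step_arm", "body": {"series": [[[0.08, 0, 0, 0.02, 0], [0.08, 0, 0, 0.05, 0], [0.08, 0, 0, 0.09, 0], [0.08, -0.01, 0.01, 0.13, 0], [0.06, -0.02, 0.03, 0.15, 0], [0.04, -0.02, 0.06, 0.15, 0], [0.02, -0.02, 0.1, 0.15, 0], [0, -0.02, 0.14, 0.15, 0], [0, -0.02, 0.18, 0.15, 0], [0, -0.02, 0.22, 0.15, 0], [0, -0.03, 0.26, 0.15, 0], [0, -0.05, 0.3, 0.15, 0], [0, -0.07, 0.34, 0.15, 0], [0, -0.08, 0.38, 0.15, 0], [0, -0.1, 0.41, 0.15, 0], [0, -0.1, 0.41, 0.15, 0]]], "squeeze": 20}}

```text
clock: 19.27
position: [0.336, 0.1273, 0.3]
ee_rot: [-3.134, -0.192, -0.005]
force: [0.2, -0.4, -0.1]
width: 0.048
```

```bash
cat > con.py <<'E'
from h import *
import sys
np.set_printoptions(precision=4,suppress=True)
def con(fn):
    z=load(fn);P=cloud(z).reshape(-1,3)
    ok=np.isfinite(P[:,0])&(P[:,0]>.33)&(P[:,0]<.52)&(P[:,1]>.16)&(P[:,1]<.34)&(P[:,2]>.045)&(P[:,2]<.14)
    q=P[ok];rng=np.random.default_rng(0);best=None
    for _ in range(600):
        a,b,c=q[rng.choice(len(q),3,replace=False)];n=np.cross(b-a,c-a);L=np.linalg.norm(n)
        if L<1e-5: continue
        n/=L
        if abs(n[2])<.8: continue
        s=abs((q-a)@n)<.002
        if best is None or s.sum()>best.sum(): best=s
    f=q[best];c=f.mean(0);n=np.linalg.svd(f-c,full_matrices=False)[2][2];n*=np.sign(n[2])
    xv=np.array([0,0,1.])-n[2]*n; xv/=np.linalg.norm(xv); yv=np.cross(n,xv)
    X=(f-c)@xv;Y=(f-c)@yv;r=cv2.minAreaRect((np.c_[X,Y]*1000).astype(np.float32))
    print(fn,'n',n,'tilt',np.degrees(np.arccos(n[2])),'az',np.degrees(np.arctan2(n[1],n[0])),best.sum(),r)
    c=c+xv*r[0][0]/1000+yv*r[0][1]/1000;print('face centre',c)
    D=q-c;H=D@n;X=D@xv;Y=D@yv
    for lo,hi in [(.006,.012),(.012,.018),(.018,.024),(.024,.03),(.03,.04)]:
        m=(H>lo)&(H<hi)
        if m.sum()>5: print('H',lo,hi,m.sum(),'med',np.median(X[m]),np.median(Y[m]),np.median(H[m]),cv2.minEnclosingCircle((np.c_[X,Y][m]*1000).astype(np.float32)))
    m=(H>.01)&(np.hypot(X,Y)<.05); top=np.percentile(H[m],95); m2=m&(H>top-.002)
    e=cv2.minEnclosingCircle((np.c_[X,Y][m2]*1000).astype(np.float32)); 
    B=c+xv*e[0][0]/1000+yv*e[0][1]/1000+n*np.median(H[m2]); print('button top',B,'h',np.median(H[m2]),e)
if __name__=='__main__':
    for f in sys.argv[1:]: con(f)
E
python3 -c "
from h import *
o=observe();print(o['clock'],o['position'],o['width'],o['force'],o['joints']);save('wrist','w17')"
python3 con.py top0 side0 w17
```

```text
19.2667 [0.33599991 0.12725086 0.30003934] 0.04847112896960379 [ 0.18899352 -0.38121321 -0.0713732 ] [ 0.05150724 -0.05732187 -0.51711316  1.97116465 -0.03045213  1.21657971
 -1.90309054]
top0 n [-0.376   0.0545  0.925 ] tilt 22.327845214472724 az 171.74524857945556 1516 ((-3.0852622985839844, -0.39229583740234375), (124.58314514160156, 129.168701171875), 0.19734473526477814)
face centre [0.4262 0.2546 0.087 ]
H 0.006 0.012 122 med -0.0024568509032877944 -0.004539446802941927 0.01006259981115106 ((-7.517995834350586, -3.9263899326324463), 59.920005798339844)
H 0.012 0.018 59 med -0.007401297837565392 -0.010662475815883875 0.01325493626302662 ((-11.388762474060059, -0.9839044213294983), 25.054889678955078)
H 0.018 0.024 102 med -0.009842997059929779 0.00020756114712358988 0.0221453652378094 ((-11.397790908813477, -0.4804403781890869), 16.768569946289062)
H 0.024 0.03 51 med -0.01218356875181541 -0.002606190815785166 0.024870296021469035 ((-12.156243324279785, -1.1631559133529663), 15.584543228149414)
button top [0.4057 0.2564 0.1051] h 0.02464104876889316 ((-12.156243324279785, -1.163
[... 1233 characters left out ...]
4381592220627836 -0.007908288828481339 0.011130077697647085 ((-12.306351661682129, -0.1034293919801712), 25.162601470947266)
H 0.012 0.018 270 med -0.0013581306469172072 -0.008625670601169706 0.01268404792354596 ((-11.742456436157227, -0.2857111394405365), 24.21248435974121)
H 0.018 0.024 704 med -0.009947995638092752 -0.0005169203834306379 0.023136921755990313 ((-11.984930038452148, -0.38693758845329285), 16.817209243774414)
H 0.024 0.03 159 med -0.012591289431199405 -0.0018912329567556932 0.024379334008412964 ((-11.87707233428955, -0.23182743787765503), 15.535017013549805)
button top [0.4081 0.2533 0.1022] h 0.023508956219996702 ((-11.996527671813965, -0.32310751080513), 16.65650177001953)
```

View pics/w17.png

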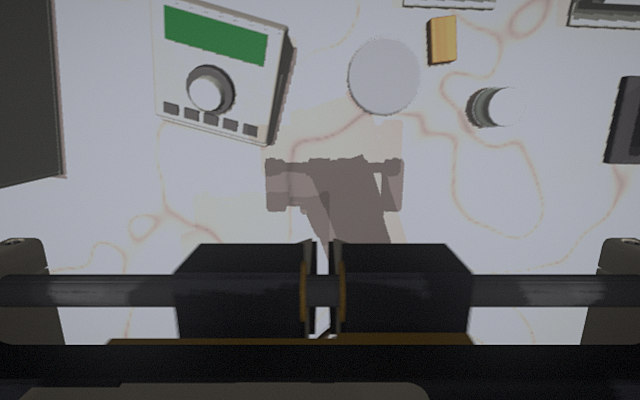

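Request:
{"method": "step_arm", "body": {"series": [[[0, 0.015, 0.03, 0, -5], [0, 0.03, 0.06, 0, -10], [0, 0.045, 0.09, -0.02, -15], [0, 0.06, 0.12, -0.05, -15], [0, 0.065, 0.1295, -0.085, -15], [0, 0.065, 0.1295, -0.12, -15], [0, 0.065, 0.1295, -0.15, -15], [0, 0.065, 0.1295, -0.165, -15], [0, 0.065, 0.1295, -0.165, -15], [0, 0.065, 0.1295, -0.165, -15]]]}}

```text
clock: 20.15
position: [0.403, 0.2528, 0.1346]
ee_rot: [3.132, -0.223, 0.004]
force: [0.1, 0.5, 0.8]
width: 0.002
```

```bash
python3 - <<'E'
from h import *
np.set_printoptions(precision=4,suppress=True)
o=observe();print(o['clock'],o['position'],o['force'],o['width'],o['joints'])
Rt=R.from_rotvec(o['ee_rot']).as_matrix();print(np.degrees(np.arctan2(Rt[1,0],Rt[0,0])))
save('wrist','w18');save('side','s18');z=load('s18');cv2.imwrite('pics/s18c.png',cv2.convertScaleAbs(cv2.resize(z['im'][210:330,260:420,::-1],(800,600),interpolation=cv2.INTER_CUBIC),alpha=1.3))
E
python3 con.py w18
```

```text
20.15 [0.403  0.2528 0.1346] [0.1395 0.5173 0.8219] 0.002119338280354703 [-0.202   0.3513 -0.5925  1.9917  0.2575  0.8707 -2.6467]
-8.160209986179519
w18 n [-0.3773  0.0518  0.9246] tilt 22.384652849101123 az 172.18445743759784 26107 ((-13.877910614013672, 0.09526824951171875), (128.65704345703125, 113.01617431640625), 89.67878723144531)
face centre [0.4324 0.2548 0.0886]
H 0.006 0.012 1472 med -0.0032212782141354344 -0.00023393714218860093 0.011254061173322965 ((-17.878538131713867, 0.14905443787574768), 24.919273376464844)
H 0.012 0.018 596 med -0.005074393394313169 -0.0009062807291871323 0.012639503419100334 ((-17.602975845336914, 0.37313318252563477), 24.03032875061035)
H 0.018 0.024 1524 med -0.013461007068846141 -0.00016094453307615553 0.023326659519244303 ((-17.85579490661621, 0.31662577390670776), 17.12737464904785)
H 0.024 0.03 384 med -0.01759010776523831 0.0009689456976571224 0.024232605021585786 ((-17.248559951782227, -0.06402496993541718), 15.724394798278809)
button top [0.4072 0.2583 0.1037] h 0.023635144157354387 ((-17.744455337524414, 0.08129193633794785), 16.672693252563477)
```

View pics/s18c.png

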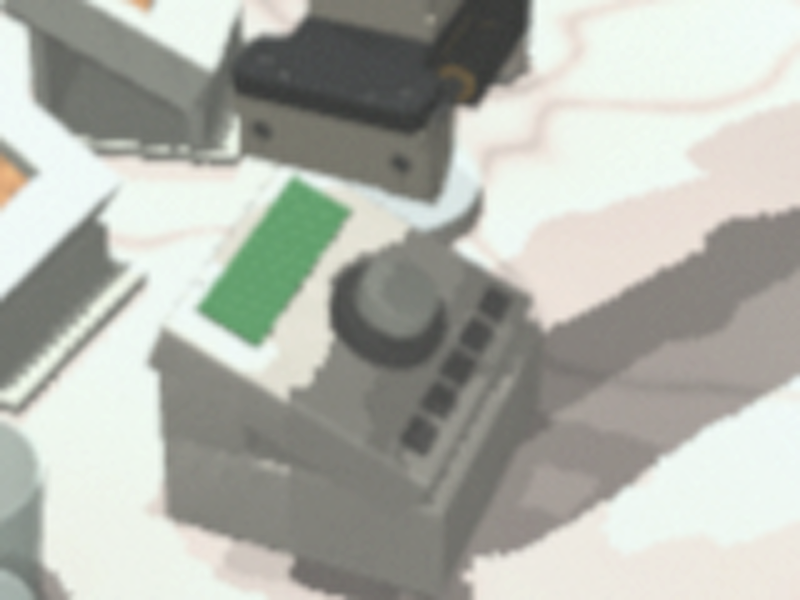

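View pics/w18.png

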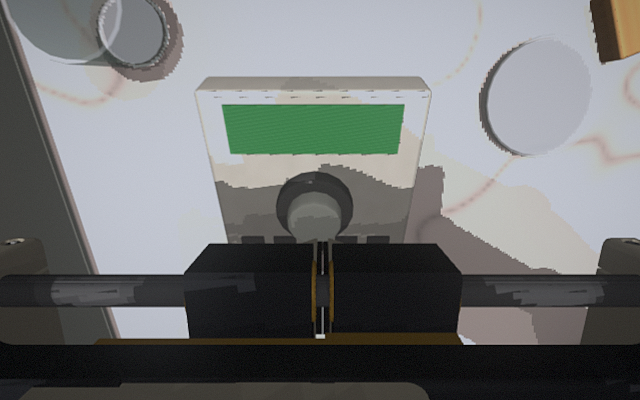

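```bash
python3 - <<'E'
from h import *
np.set_printoptions(precision=1,suppress=True)
z=load('s18');o=observe();Rt=R.from_rotvec(o['ee_rot']).as_matrix()
for t in [(0,0,.014),(0,0,0),(0,0,-.05),(0.0095,0,.014)]:
    print(t,proj(z,o['position']+Rt@np.array(t)))
print(proj(z,np.array([[.406,.256,.1035]])))
cv2.imwrite('pics/s18d.png',cv2.convertScaleAbs(cv2.resize(z['im'][150:330,250:430,::-1],(600,600),interpolation=cv2.INTER_CUBIC),alpha=1.3))
E
```

```text
(0, 0, 0.014) [[341.2 258.1]]
(0, 0, 0) [[341.3 252.6]]
(0, 0, -0.05) [[341.7 232.1]]
(0.0095, 0, 0.014) [[336.8 257. ]]
[[339.9 265.9]]
```

View pics/s18d.png

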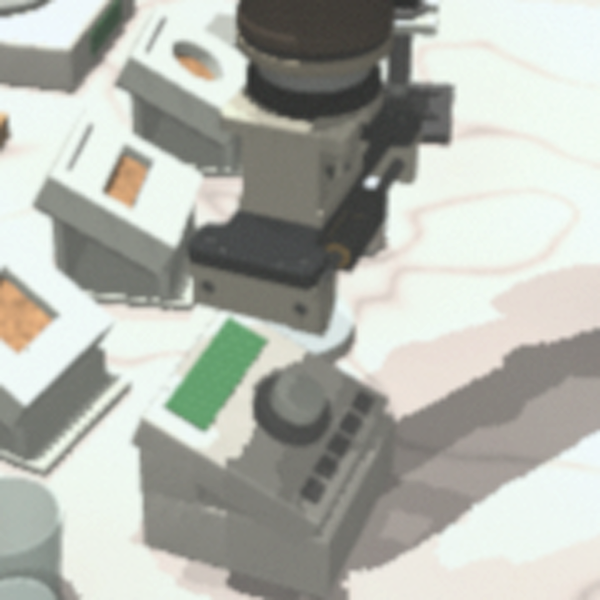

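```bash
python3 - <<'E'
from h import *
np.set_printoptions(precision=1,suppress=True)
z=load('s14')
p=np.array([.4390,-.2888,.1609])
print(proj(z,p+[0,0,-.014]),proj(z,p+[0,.014,-.014]),proj(z,p+[0,.03,.045]))
z=load('s18'); w=cloud(z)
for v in range(225,275,3): print(v,[tuple(np.round(w[v,u],3)) for u in (325,335,341,347)])
np.set_printoptions(precision=3)
z=load('w18');w=cloud(z);o=observe();Rt=R.from_rotvec(o['ee_rot']).as_matrix();P=((w-o['position'])@Rt)
for v in range(240,350,10): print(v,P[v,310],P[v,316],P[v,326],P[v,332])
E
```

```text
[[370.6 140.9]] [[369.7 142.7]] [[369.6 125.8]]
225 [(np.float64(0.415), np.float64(0.341), np.float64(0.257)), (np.float64(0.398), np.float64(0.336), np.float64(0.256)), (np.float64(0.388), np.float64(0.331), np.float64(0.255)), (np.float64(0.377), np.float64(0.33), np.float64(0.256))]
228 [(np.float64(0.413), np.float64(0.347), np.float64(0.255)), (np.float64(0.396), np.float64(0.343), np.float64(0.255)), (np.float64(0.386), np.float64(0.342), np.float64(0.256)), (np.float64(0.376), np.float64(0.336), np.float64(0.254))]
231 [(np.float64(0.413), np.float64(0.347), np.float64(0.249)), (np.float64(0.394), np.float64(0.35), np.float64(0.254)), (np.float64(0.384), np.float64(0.35), np.float64(0.255)), (np.float64(0.376), np.float64(0.338), np.float64(0.248))]
234 [(np.float64(0.414), np.float64(0.342), np.float64(0.239)), (np.float64(0.395), np.float64(0.35), np.float64(0.247)), (np.float64(0.383), np.float64(0.351), np.float64(0.25)), (np.float64(0.38), np.float64(0.317), np.float64(0.228))]
237 [(np.float64(0.416), np.float64(0.338), np.float64(0.229)), (np.float64(0.395), np.float64
[... 3375 characters left out ...]
.042] [ 0.033  0.002 -0.093]
280 [ 0.034 -0.003 -0.1  ] [ 0.03  -0.002 -0.092] [ 0.03   0.    -0.091] [ 0.032  0.002 -0.096]
290 [ 0.032 -0.003 -0.1  ] [ 0.028 -0.002 -0.094] [ 0.028  0.    -0.093] [ 0.03   0.002 -0.097]
300 [ 0.029 -0.003 -0.1  ] [ 0.026 -0.002 -0.094] [ 0.026  0.    -0.095] [ 0.028  0.002 -0.097]
310 [ 0.028 -0.003 -0.101] [ 0.022 -0.002 -0.092] [ 0.     0.001 -0.057] [ 0.025  0.002 -0.098]
320 [ 0.024 -0.003 -0.1  ] [-0.004 -0.003 -0.057] [-0.004  0.001 -0.058] [ 0.022  0.002 -0.096]
330 [ 0.022 -0.003 -0.101] [-0.008 -0.003 -0.058] [-0.009  0.001 -0.056] [ 0.013  0.002 -0.088]
340 [ 0.021 -0.003 -0.103] [ 0.021 -0.002 -0.103] [ 0.021  0.    -0.103] [ 0.022  0.002 -0.104]
```

```bash
python3 - <<'E'
from h import *
np.set_printoptions(precision=4,suppress=True)
for fn,pos,rv in [('w1',[.4398,-.289,.3038],[-2.429,-1.99,.002]),('w16',[.4396,-.2891,.1495],[-3.136,-.177,-.004]),('w18',None,None)]:
    z=load(fn)
    if pos is None: o=observe();pos,rv=o['position'],o['ee_rot']
    P=((cloud(z)-np.array(pos))@R.from_rotvec(rv).as_matrix()).reshape(-1,3)
    m=(abs(P[:,0])<.02)&(abs(P[:,1])<.09)&(P[:,2]>-.06)&(P[:,2]<.03)
    if fn!='w18': m&=abs(P[:,1])>.03
    q=P[m];print(fn,len(q),'max z',np.sort(q[:,2])[-30::6],'y',np.percentile(q[:,1],[1,20,80,99]))
    for k in np.arange(-.06,.03,.006):
        s=q[(q[:,2]>=k)&(q[:,2]<k+.006)]
        if len(s): print(round(k,3),len(s),'x',np.percentile(s[:,0],[2,98]),'y',np.percentile(s[:,1],[1,99]))
z=load('s18');w=cloud(z);P=w.reshape(-1,3);o=observe()
m=(abs(P[:,0]-.403)<.03)&(abs(P[:,1]-.2528)<.02)&(P[:,2]>.11);q=P[m]
for k in np.arange(.11,.21,.006):
    s=q[(q[:,2]>=k)&(q[:,2]<k+.006)]
    if len(s): print('side',round(k,3),len(s),s.min(0),s.max(0))
E
```

```text
w1 4642 max z [-0.0121 -0.0121 -0.0119 -0.0115 -0.0109] y [-0.0632 -0.0512  0.0494  0.0615]
-0.06 714 x [-0.0106  0.0013] y [-0.0494  0.0478]
-0.054 406 x [-0.0098  0.0111] y [-0.064  0.062]
-0.048 745 x [-0.0091  0.0111] y [-0.0641  0.0622]
-0.042 648 x [0.0047 0.0111] y [-0.0636  0.0617]
-0.036 613 x [0.0026 0.0111] y [-0.0628  0.0612]
-0.03 609 x [-0.0002  0.011 ] y [-0.0626  0.0609]
-0.024 506 x [-0.0031  0.011 ] y [-0.0604  0.0589]
-0.018 383 x [-0.0066  0.0108] y [-0.0545  0.053 ]
-0.012 18 x [-0.0085  0.0092] y [-0.0489  0.0473]
w16 4396 max z [-0.0125 -0.0122 -0.012  -0.0117 -0.0113] y [-0.0567 -0.0452  0.0439  0.0553]
-0.06 655 x [-0.0104  0.0013] y [-0.0429  0.0414]
-0.054 372 x [-0.0095  0.0112] y [-0.0573  0.0556]
-0.048 721 x [-0.0092  0.0111] y [-0.0575  0.056 ]
-0.042 628 x [0.0051 0.0111] y [-0.0569  0.0557]
-0.036 614 x [0.0028 0.011 ] y [-0.0566  0.0551]
-0.03 557 x [-0.0004  0.011 ] y [-0.0559  0.0547]
-0.024 482 x [-0.0033  0.011 ] y [-0.0545  0.0527]
-0.018 350 x [-0.006   0.0108] y [-0.0487  0.0469]
-0.012 17 x [-0.0084  0.0097] y [-0.0423  0.0415]
w18 1436 max 
[... 226 characters left out ...]
6 94 x [0.0082 0.0104] y [-0.0039  0.0033]
-0.03 129 x [-0.0006  0.0105] y [-0.004   0.0035]
-0.024 98 x [0.0081 0.0104] y [-0.0042  0.0036]
-0.018 144 x [0.0081 0.0104] y [-0.0091  0.0087]
-0.012 12 x [0.0081 0.01  ] y [-0.0047  0.004 ]
0.024 549 x [0.0076 0.0183] y [-0.0171  0.0073]
side 0.146 9 [0.3901 0.2439 0.1473] [0.4102 0.2621 0.1519]
side 0.152 12 [0.3897 0.2474 0.1521] [0.4048 0.2665 0.158 ]
side 0.158 11 [0.3891 0.241  0.1581] [0.3922 0.2644 0.1629]
side 0.164 9 [0.3888 0.2426 0.1646] [0.3918 0.2596 0.17  ]
side 0.17 9 [0.3884 0.2446 0.1707] [0.3914 0.2619 0.1758]
side 0.176 11 [0.3879 0.239  0.1763] [0.3917 0.2606 0.1817]
side 0.182 5 [0.3889 0.2418 0.1823] [0.3915 0.2601 0.1848]
```

Request:
{"method": "step_arm", "body": {"series": [[[0, -0.001, 0.004, 0, 4], [0, -0.001, 0.004, -0.006, 8], [0, -0.001, 0.004, -0.012, 8], [0, -0.001, 0.004, -0.015, 8], [0, -0.001, 0.004, -0.018, 8], [0, -0.001, 0.004, -0.02, 8], [0, -0.001, 0.004, -0.02, 8]]]}}

```text
clock: 20.83
position: [0.4029, 0.2576, 0.116]
ee_rot: [-3.141, 0.006, -0.008]
force: [-0.0, -0.3, -0.0]
width: 0.007
```

```bash
python3 - <<'E'
from h import *
o=observe();print(o['clock'],o['position'],o['force'],o['joints'][6])
save('side','s19');z=load('s19');cv2.imwrite('pics/s19c.png',cv2.convertScaleAbs(cv2.resize(z['im'][210:300,280:400,::-1],(800,600),interpolation=cv2.INTER_CUBIC),alpha=1.3))
E
```

```text
20.8333 [0.40286475 0.25761168 0.11600323] [-0.01562725 -0.25959158 -0.01710103] -2.557022682448352
```

View pics/s19c.png

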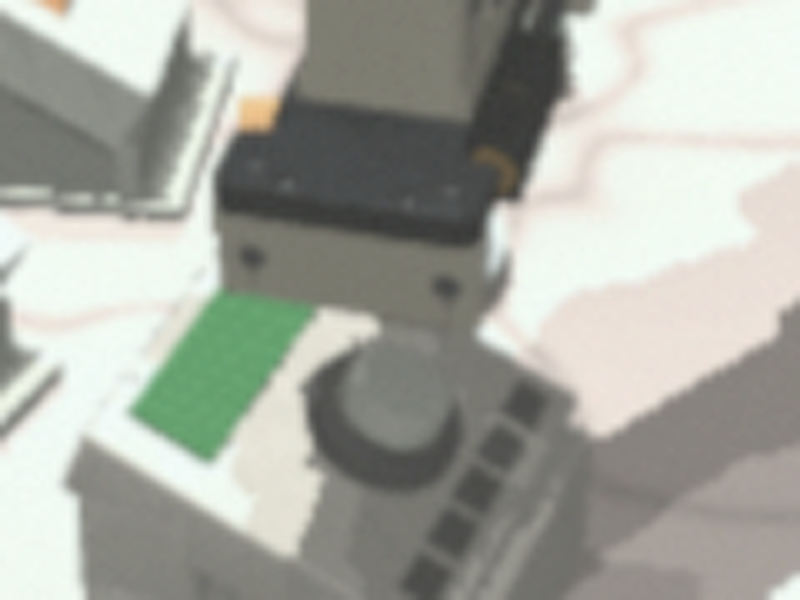

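Request:
{"method": "step_arm", "body": {"series": [[[0, 0, 0, -0.003, 0], [0, 0, 0, -0.006, 0], [0, 0, 0, -0.009, 0], [0, 0, 0, -0.012, 0], [0, 0, 0, -0.015, 0], [0, 0, 0, -0.017, 0], [0, 0, 0, -0.017, 0]]]}}

```text
clock: 21.47
position: [0.4026, 0.2576, 0.0986]
ee_rot: [-3.141, 0.006, -0.007]
force: [0.6, -0.9, 0.2]
width: 0.007
```

```bash
python3 - <<'E'
from h import *
o=observe();print(o['clock'],o['position'],o['force'],o['joints'][6])
save('side','s20');z=load('s20');cv2.imwrite('pics/s20c.png',cv2.convertScaleAbs(cv2.resize(z['im'][210:300,280:400,::-1],(800,600),interpolation=cv2.INTER_CUBIC),alpha=1.3))
E
```

```text
21.4667 [0.40261438 0.25756499 0.09863851] [ 0.62428931 -0.88560936  0.22622054] -2.579157447226478
```

View pics/s20c.png

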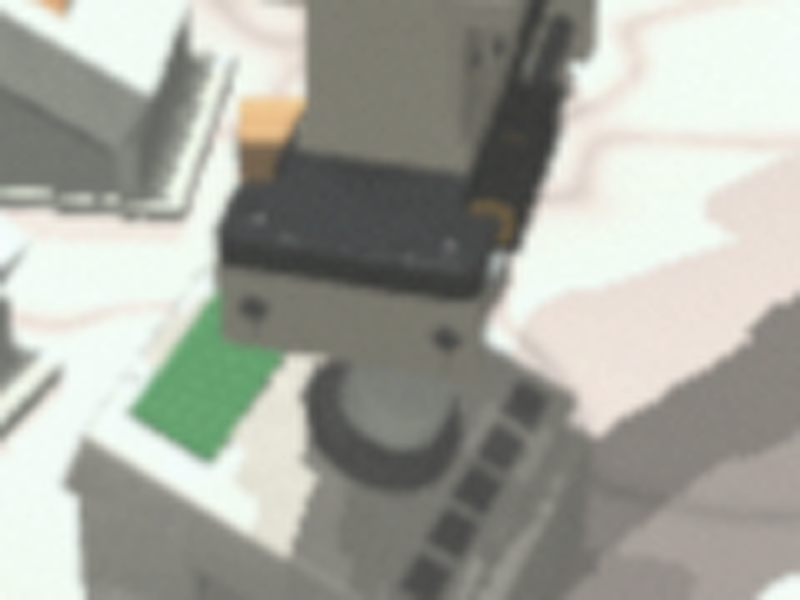

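Request:
{"method": "step_arm", "body": {"series": [[[0, 0, 0, -0.002, 0], [0, 0, 0, -0.004, 0], [0, 0.001, 0, -0.006, 0], [0, 0.001, 0, -0.008, 0], [0, 0.001, 0, -0.008, 0]]]}}

```text
clock: 21.93
position: [0.4039, 0.2577, 0.0907]
ee_rot: [-3.141, 0.006, -0.008]
force: [0.2, -0.1, 2.9]
width: 0.009
```

```bash
python3 - <<'E'
from h import *
o=observe();print(o['clock'],o['position'],o['force'],o['joints'][6])
E
```

```text
21.9333 [0.40394357 0.25772128 0.09073605] [ 0.15317607 -0.07381426  2.85909723] -2.5887088866040746
```

Request:
{"method": "step_arm", "body": {"series": [[[0, 0.0007, 0, -0.002, 0], [0, 0.0015, 0, -0.004, 0], [0, 0.002, 0, -0.0055, 0], [0, 0.002, 0, -0.0055, 0]]]}}

```text
clock: 22.27
position: [0.4061, 0.2576, 0.0853]
ee_rot: [-3.141, 0.006, -0.008]
force: [-1.4, -2.1, 10.1]
width: 0.006
```

```bash
python3 - <<'E'
from h import *
o=observe();print(o['clock'],o['position'],o['force'],o['joints'][6])
E
```

```text
22.2667 [0.4061328  0.25757033 0.08532974] [-1.38721047 -2.11520955 10.13946612] -2.5938120118947294
```

Request:
{"method": "step_arm", "body": {"series": [[[0, 0.0003, 0, -0.0008, 0], [0, 0.0003, 0, -0.0008, 0], [0, 0.0003, 0, -0.0008, 0]]]}}

```text
clock: 22.52
position: [0.4063, 0.2576, 0.0851]
ee_rot: [-3.141, 0.006, -0.009]
force: [-4.2, -2.4, 14.2]
width: 0.006
```

```bash
python3 - <<'E'
from h import *
o=observe();print(o['clock'],o['position'],o['force'],o['joints'][6])
E
```

```text
22.5167 [0.40629711 0.25756948 0.08505936] [-4.20258711 -2.3566569  14.22842383] -2.5946528270984976
```

Request:
{"method": "step_arm", "body": {"series": [[[0, -0.003, 0, 0.01, 0], [0, -0.004, 0, 0.04, 0], [0, -0.005, 0, 0.08, 0], [0, -0.02, -0.01, 0.12, 4], [0, -0.04, -0.04, 0.15, 8], [0, -0.06, -0.075, 0.15, 12], [0, -0.08, -0.11, 0.16, 12], [0, -0.09, -0.14, 0.16, 12], [0, -0.09, -0.14, 0.16, 12], [0, -0.09, -0.14, 0.16, 12]]]}}

```text
clock: 23.35
position: [0.316, 0.1159, 0.2454]
ee_rot: [3.125, 0.316, 0.011]
force: [-0.4, 0.0, 0.6]
width: 0.008
```

```bash
python3 - <<'E'
from h import *
np.set_printoptions(precision=4,suppress=True)
o=observe();print(o['clock'],o['position'],o['force'])
save('top','t21');save('side','s21');save('wrist','w21')
z=load('t21');w=cloud(z);P=w.reshape(-1,3)
m=(P[:,0]>.39)&(P[:,0]<.49)&(P[:,1]>-.34)&(P[:,1]<-.24);Q=P[m]
for lo,hi in [(.105,.1125),(.113,.120),(.165,.185)]:
    q=Q[(Q[:,2]>lo)&(Q[:,2]<hi)];print(lo,len(q),np.median(q,0),cv2.minAreaRect(q[:,:2].astype(np.float32)*1000))
a=load('top0')['im'].astype(int);b=z['im'].astype(int)
cv2.imwrite('pics/diff.png',np.clip(abs(a-b).sum(2)*2,0,255).astype(np.uint8))
z=load('s21');cv2.imwrite('pics/s21c.png',cv2.convertScaleAbs(cv2.resize(z['im'][80:320,240:440,::-1],(500,600),interpolation=cv2.INTER_CUBIC),alpha=1.3))
E
python3 con.py t21 w21 s21
```

```text
23.35 [0.316  0.1159 0.2454] [-0.3732  0.0197  0.6236]
0.105 427 [ 0.4657 -0.277   0.1102] ((450.1609802246094, -287.85748291015625), (84.03189849853516, 63.214805603027344), 6.543876647949219)
0.113 145 [ 0.4408 -0.2753  0.1157] ((448.36962890625, -287.03729248046875), (80.50337219238281, 59.25504684448242), 6.349130153656006)
0.165 165 [ 0.4391 -0.2862  0.1748] ((440.34967041015625, -288.33941650390625), (27.96037483215332, 28.517894744873047), 6.701500415802002)
t21 n [-0.3737  0.0567  0.9258] tilt 22.21027089458277 az 171.36813430495636 1183 ((-13.78641128540039, -10.511505126953125), (124.77867889404297, 129.56924438476562), 0.4236195385456085)
face centre [0.4263 0.2542 0.0868]
H 0.006 0.012 106 med -0.0027337316585652888 -0.006288070869634413 0.010382692346181594 ((2.2974979877471924, 24.609006881713867), 53.16913604736328)
H 0.012 0.018 70 med -0.005150360463408969 -0.0038778137602674657 0.013407073198622582 ((-12.498120307922363, -0.915092945098877), 24.162033081054688)
H 0.018 0.024 102 med -0.011873653135275084 -0.0013686302918336948 0.02230620962686631 ((-12.3406696319580
[... 1503 characters left out ...]
0 med -0.01045728826722874 0.01353741249516378 0.010293440265640205 ((-11.826878547668457, 0.3617948889732361), 25.490549087524414)
H 0.012 0.018 73 med -0.012352876000577431 0.010989899295900203 0.013222797982480982 ((-11.63379192352295, 2.2660562992095947), 24.018253326416016)
H 0.018 0.024 123 med -0.011456172748182206 0.0031181777832150117 0.022697891040177696 ((-12.084783554077148, 0.24738027155399323), 17.356658935546875)
H 0.024 0.03 42 med -0.014575566063912332 -0.0010045412169103765 0.024678006355351265 ((-12.894294738769531, -0.381776362657547), 15.10293197631836)
button top [0.4046 0.258  0.1031] h 0.02396891387652495 ((-11.862360000610352, -0.8543046712875366), 16.05236053466797)
```

View pics/s21c.png

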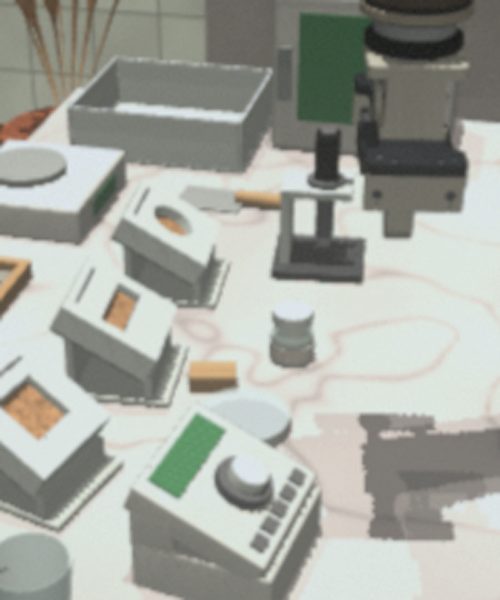

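View pics/t21.png

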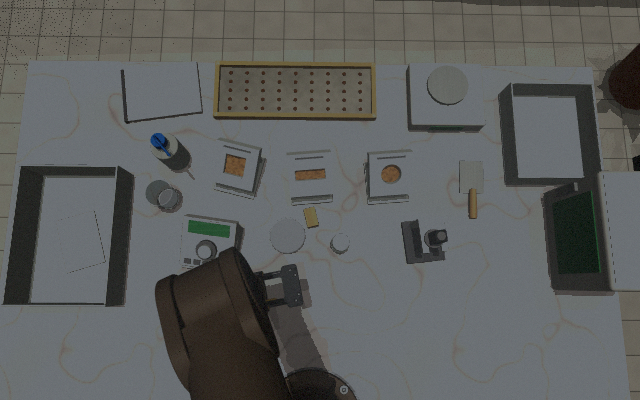

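View pics/diff.png

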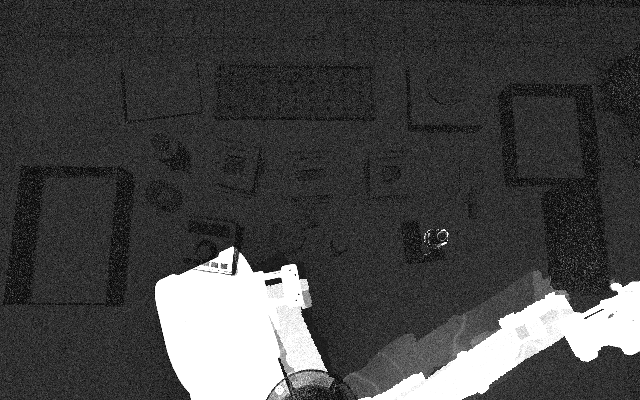

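```bash
python3 - <<'E'
from h import *
o=observe();print(o['clock'],abs(o['dq']).max(),o['force'])
print(arm.sign_off())
E
```

```text
23.5 0.012613175376410352 [-0.17438402  0.59090362 -0.40128375]
the job is handed in; nothing more can be done
None
```

The job is done and handed in at 23.5 s of the 69 s allowed; my last checks showed everything in place. The sign-off gave no verdict.

**What I did**
- **Tilting the reader:** the moves only allow turning about the vertical, so I tilted the reader in the grip by pushing its barrel against a fork prong. It ended about 28.5° over and stayed within 1.7° of square to the round cassette's face.
- **Reading the window:** I felt contact about 14 mm below the mouth, then pushed the nose in about 8 mm. This is from the geometry and roughly 4.7 N of force. I held it steady for about 2 s, with the tip about 1 mm from the hole's centre.
- **Hanging it back:** I straightened the reader against the closed end of the fork, lowered it onto its collar and let go.
- **Pressing the button:** I pressed until the force rose from 10 to 14 N over 0.3 mm of travel, taken as fully down, and released it.

**Last checks, before handing in**
- **Reader:** it hangs about 2 mm from the measured seat, with its top at the same height as at the start. I measured 0.6° of tilt just after letting go.
- **Button:** its top is 24.7 mm above the console face, against 24.6 mm at the start.
- **Bystanders:** comparing overhead pictures from the start and end shows no change apart from the reader's slight turn and the arm.
- **Robot:** the arm was clear of everything.

**What I could not confirm or did not agree**
- The joint values for nose and button cannot be read directly. The "nose out" state after hanging was not measured separately.
- In the cameras the fingertips end about 11 mm behind the TCP, not 14 mm ahead of it as described. I therefore came down on the button by feel.

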